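# Clear up after a mould change and warm up the pot sealer

## Robot

A 7-joint arm with a two-finger parallel gripper is mounted at the origin on a cart in front of the work surface, level with it; the furniture and walls round the work are solid. World frame = base frame: x ahead of the robot, y to its left, z up, the work surface at z = 0. Lengths are in m, angles in rad, forces in N, time in s.
With the tool pointing down it reaches from about 0.4 to 0.875 m from the base axis. Payload 19.3 kg.
Tool frame: the origin (TCP) lies midway between the tips of the shut fingers; the grasp point (between the pads) lies 19 mm behind it; z points along the fingers, y is the line along which they close (so a half turn about z gives the same grasp; the last joint's range is limited). The gripper opens to 85 mm and grips with 20 to 120 N. Pads are 22 mm wide; open, the fingers measure 114 mm over their backs; the gripper's body (76 mm by 85 mm) begins 54 mm behind the grasp point. The pads swing forward as they close: fully open they stand 13 mm farther back than shut.
Start: joints at [-1.316, 0.521, -0.036, 1.599, 0.021, 1.021, -0.113], TCP at [0.199, 0.592, 0.231] pointing down, gripper open.
Joint ranges: [-2.91, 2.91], [-0.3, 2.13], [-1.5, 1.42], [0.17, 2.43], [-1.26, 4.41], [0.16, 1.93], [-2.52, 2.52]. Speed limits (rad/s): [1.89, 1.89, 2.39, 2.39, 3.01, 3.01, 3.01].

## Interface

Orientations are given as [roll, pitch, yaw] about the fixed x, y, z axes, in that order (R = Rz(yaw) Ry(pitch) Rx(roll)).
In Python, from workcell import * gives the robot as it stands. The module is installed in compiled form; this text tells all that it offers.
- The arm moves only by the tool play_rows, never from a script. Its argument "deltas" is a list of rows, each a list of 7 numbers: the shift along the tool's x, y, z in units of 500 mm (1.0 is 500 mm), then the turn, a rotation vector about the tool's x, y, z in units of 120 degrees (1.0 is 120 degrees), then the closure, from 0 (fully open) to 1 (shut). A call has 1 to 10 rows; each row is the pose to reach, as a shift and turn from the pose commanded when the call began, along the tool's axes at that moment; what a row does not reach only later rows make up. A row lasts 1/10 s, in which the tool goes at most 50 mm and 8.59 degrees, less where a joint would pass 70% of its speed; a pose out of reach is approached as far as the arm can. A call with a number of a shift or a turn outside -1 to 1 is refused whole. A call with a gripper value outside its range is refused whole. The fingers move at their own pace and stop on an object; "newtons" is the grip in N (left out, the last holds). Time passes only in rows, so rows that repeat a pose let the fingers close. It gives the time, the measured TCP pose, the force, the opening and the grip force at its end, in the units of the state.
- observe(): the state, without advancing time (a new reading comes with each control period).
- grab_frame(name): name is "side" or "top" or "wrist"; returns the picture (384x512x3 uint8, red, green, blue); there is no depth.
- get_calibration(name): a dict with "fovy" (degrees; the focal length in pixels is half the picture's height over the tangent of half this angle, whatever the lens; pixels are square), "cx", "cy" (the principal point, pixels), "k1" (the pictures are not rectified: a ray, as slopes to the right and down, at radius r is drawn at 1 + k1 r^2 times it, then the intrinsics apply), "xyz" and "rotation" of the camera in the world. Camera axes: x right, y down, z forward; pixel columns grow to the right and rows downward; lengths in m; the calibration is good to about 2 mm. A picture is of the moment at which its call begins: read the wrist's pose just before it. get_calibration takes no time and is no camera call; for the wrist camera it gives the pose at the moment of the call.
- job_done(): hands the job in; it is judged then, once.
The state is a dict: "clock": time; "qpos": joint angles; "qd": joint speeds; "joint_efforts": joint torques, N m; "position": TCP position; "tool_rot": TCP orientation; "force": force on the tool from outside, world axes, zero at the start; "moment": the same for the moment, N m; "grip_width": finger opening in m; "finger_force": force on a finger pad.
Only numpy, scipy, OpenCV 4.12 (cv2) and the standard library are available. Lean on these libraries where they do the work, as an engineer would, in place of code of your own. Each camera call takes 0.05 s, during which the arm holds its last target. There are 200 camera calls.

## Task

The mould change on the pot sealer is finished: turn its selector all the way back to the off stop, and with it off put every tool that is lying out fully down into its own cut-out in the tool tray. When all the tools are home, turn the selector exactly four clicks up from the off stop so that the sealing plate warms up, and then hang the yellow warning sign over the guard rail in front of the sealer. Leave the spice jar and the spare mould ring on the table where they are.

Things in the scene. Friction and masses are not known exactly. Their poses are not given: they have to be found in the camera images.
- selector (a joint): Black detented selector knob on the front right corner of the pot sealer's top. Rad: 0 = off, hard against its end stop, pointer at the red mark; grows clockwise seen from above; clicks every 30 degrees (0.524 rad), six positions above off, other hard stop at 3.142. About 0.13 N m takes it over a click; left between two positions it snaps into one.
- selector_grip (a point): On the selector's upright axis, middle of its bar grip (46 mm long, 15 wide, 26 tall) on a round skirt of 52 mm diameter. Bar top 10 mm above this point, skirt top 14 mm below, sealer top 26 mm below. Own axes turn with the knob: z up, y along the bar towards its white pointer end, x across the bar.
- rail_mid (a point): Middle of the sealer's guard rail, on the tube's axis: a level steel tube of 12 mm diameter, 150 mm above the table and 45 mm in front of the sealer's front face; straight and free for 75 mm to either side of this point, then bent back to the sealer. Own axes: y along the rail, x towards the sealer, z up.
- sign: Yellow rigid tent-shaped warning sign, a black triangle on each face: two panels 100 mm long, 57 mm apart at the feet, joined at a crown 85 mm up; on it a carrying grip, a rib 60 mm long (along y), 12 mm thick (along x), 85 to 115 mm above the feet. 0.11 kg. Origin midway between the feet; z up, y along the crown, x across. Stands at the left at the start.
- sign_crown (a point): Underside of the sign's crown, in the middle, 79 mm above the sign's feet. Between the panels the gap is 7 mm here and widens downwards, 0.29 mm each side per mm, so that hung over the rail this point comes to rest about 7 mm above the rail's axis.
- tool_tray: Fixed tool tray, 251 x 220 mm: dark foam with tool-shaped cut-outs, 3 mm to spare all round. Over the table: orange floor 4 mm, foam top 17 mm, rim 20 mm. A finger channel 42 mm wide, cut to the floor, crosses all cut-outs (along the tray's y, at its x = 0). Cut-outs lie 48 mm apart in y, tools along x. Origin on the table under the channel; z up.
- spanner_large_grip (a point): Large open-ended spanner, 171 mm long, heads 28 and 23 mm wide, 5.5 mm thick, shank 10 mm wide and 4.4 mm thick; may be absent. This point is where to grip it, in the middle of the shank, 2.7 mm above its underside; the tool's long axis runs from here to spanner_large_end. It fits its cut-out either way round.
- spanner_large_end (a point): Tip of the larger head, on the tool's long axis, 85 mm from spanner_large_grip, 2.7 mm above its underside.
- cutout_spanner_large_grip (a point): In the tray: where spanner_large_grip comes to lie when the tool is fully down in its cut-out (6.7 mm above the table), in the middle of the finger channel.
- cutout_spanner_large_end (a point): In the tray: where spanner_large_end comes to lie when the tool is fully down in its cut-out (or where its other end lies, turned round).
- spanner_small_grip (a point): Small open-ended spanner, 138 mm long, heads 22 and 18 mm wide, 5.5 mm thick, shank 8 mm wide and 4.4 mm thick; may be absent. This point is where to grip it, in the middle of the shank, 2.7 mm above its underside; the tool's long axis runs from here to spanner_small_end. It fits its cut-out either way round.
- spanner_small_end (a point): Tip of the larger head, on the tool's long axis, 69 mm from spanner_small_grip, 2.7 mm above its underside.
- cutout_spanner_small_grip (a point): In the tray: where spanner_small_grip comes to lie when the tool is fully down in its cut-out (6.7 mm above the table), in the middle of the finger channel.
- cutout_spanner_small_end (a point): In the tray: where spanner_small_end comes to lie when the tool is fully down in its cut-out (or where its other end lies, turned round).
- screwdriver_grip (a point): Screwdriver with a red handle (92 mm long, 25 mm thick) and a 6 mm blade, 172 mm long; may be absent. This point is where to grip it, on the handle near its balance point, 11.3 mm above its underside; the tool's long axis runs from here to screwdriver_end. It fits one way round only.
- screwdriver_end (a point): Tip of the blade, on the tool's long axis, 123 mm from screwdriver_grip, 11.3 mm above its underside.
- cutout_screwdriver_grip (a point): In the tray: where screwdriver_grip comes to lie when the tool is fully down in its cut-out (15.3 mm above the table), in the middle of the finger channel.
- cutout_screwdriver_end (a point): In the tray: where screwdriver_end comes to lie when the tool is fully down in its cut-out.
- hex_key_grip (a point): Black L-shaped hex key, long arm 90 mm, short arm 30 mm, 9 mm thick; may be absent. This point is where to grip it, on the long arm near its balance point, 4.3 mm above its underside; the tool's long axis runs from here to hex_key_end. It fits one way round only.
- hex_key_end (a point): Free end of the long arm, on the tool's long axis, 42 mm from hex_key_grip, 4.3 mm above its underside.
- cutout_hex_key_grip (a point): In the tray: where hex_key_grip comes to lie when the tool is fully down in its cut-out (8.3 mm above the table), in the middle of the finger channel.
- cutout_hex_key_end (a point): In the tray: where hex_key_end comes to lie when the tool is fully down in its cut-out.
- spice_jar: Spice jar with a red cap, 44 mm diameter, 105 mm tall, bystander; origin under its centre.
- spare_ring: Spare mould ring, white with a black lip, 92 mm diameter, 24 mm tall, lying flat, bystander; origin under its centre.

How it is judged:
By the outcome, as a careful person would: the job done as asked, in the order asked, and still so for the second after the job is handed in, with the robot touching nothing.
Of spanner_large, spanner_small, screwdriver, hex_key only 3 to 4 are there at a start; the rules pass over those that are not, and their reading is None.
At some moment in a run one of spanner_large, spanner_small, screwdriver, hex_key may be knocked a few centimetres aside while the robot is not near it.
It also fails if it takes over 210 s, if anything falls off the work surface, if the arm or the gripper's body presses on something with over 40 N, if the wrist force passes 120 N, or if a joint passes its speed limit or range.

## Working session

There is one attempt and no reset: what is moved stays moved. The work goes in short steps, Python scripts to look and compute and a tool call to move; the robot and the scene stay as the last step left them, time stands still between calls to the robot, and variables do not carry over. Pictures are saved under pics/ and viewed, at most 14 in all, crops included, and the job is handed in when it is done.

Besides the shell and the picture viewer there is one more tool, called after "Request:" as a command line: name --pt "numbers of a row" for each row, then --argument value for the rest. play_rows: Moves the arm, as the interface text tells. Its arguments: {"type":"object","properties":{"deltas":{"type":"array"},"newtons":{"type":"number"}},"required":["deltas"]}

```bash
mkdir -p pics; python3 - <<'E'
from workcell import *
import cv2,numpy as np
s=observe();print(s)
for n in("top","side","wrist"):
    c=get_calibration(n);print(n,c)
    f=grab_frame(n);cv2.imwrite(f"pics/{n}0.png",f[:,:,::-1])
a=cv2.imread("pics/top0.png");cv2.imwrite("pics/top0b.png",cv2.resize(a,(800,600),interpolation=cv2.INTER_CUBIC))
E
```

```text
{'clock': 0.0, 'qpos': array([-1.31618291,  0.52205726, -0.03635205,  1.59994844,  0.02119802,
        1.02107965, -0.11279566]), 'qd': array([-4.10012906e-05,  1.59795366e-03, -1.88561886e-03, -2.68600834e-04,
        1.05724703e-03,  9.20692839e-04,  2.30369093e-04]), 'joint_efforts': array([-6.60499495e-06, -9.27099824e+01,  1.97992712e+00, -3.69918466e+01,
        1.77096936e-02,  8.40762426e-03, -4.14603835e-05]), 'position': array([0.1993778 , 0.59202278, 0.23071983]), 'tool_rot': array([-3.14048651e+00,  6.27673011e-05,  2.81679290e+00]), 'force': array([0.57443888, 0.0371889 , 0.13376177]), 'moment': array([-0.01484764,  0.01327296, -0.02147033]), 'finger_force': 0.0, 'grip_width': 0.08564082624405632}
top {'fovy': 45.283045755422286, 'cx': 256.71484524237195, 'cy': 187.55321535375805, 'k1': 0.015367936078931976, 'xyz': array([0.40806195, 0.01152614, 1.4799112 ]), 'rotation': array([-3.04545137,  0.00706349, -1.59802487])}
side {'fovy': 51.853356127842545, 'cx': 250.14241139317105, 'cy': 201.02035229418885, 'k1': -0.112947994561238, 'xyz': array([0.56209475, 0.67385224, 0.93940779]), 'rotation': array([-2.47610484e+00, -6.71752948e-04,  3.11053780e+00])}
wrist {'fovy': 67.3859245712909, 'cx': 257.81305232733746, 'cy': 192.58348318666597, 'k1': 0.025684702839040494, 'xyz': array([0.1277732 , 0.61676439, 0.37309662]), 'rotation': array([2.83914515e+00, 7.98112899e-04, 1.24476680e+00])}
```

View pics/top0b.png

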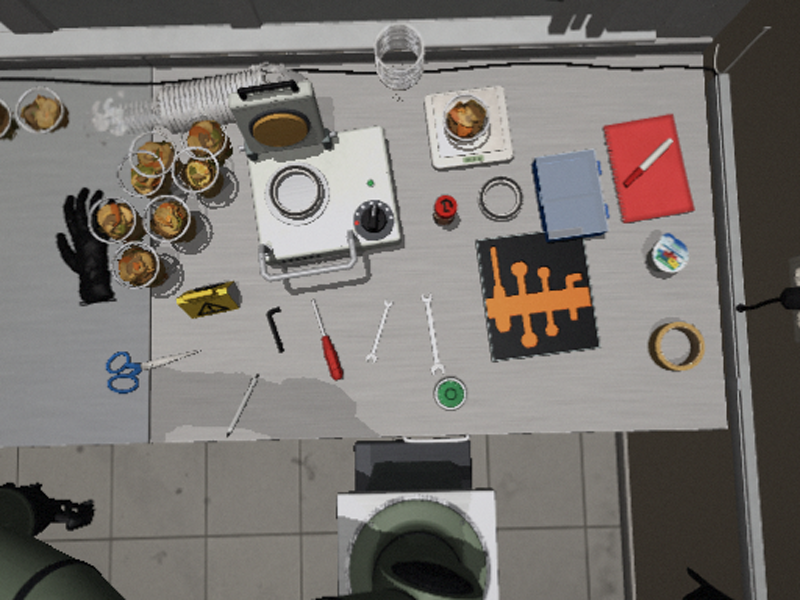

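View pics/side0.png

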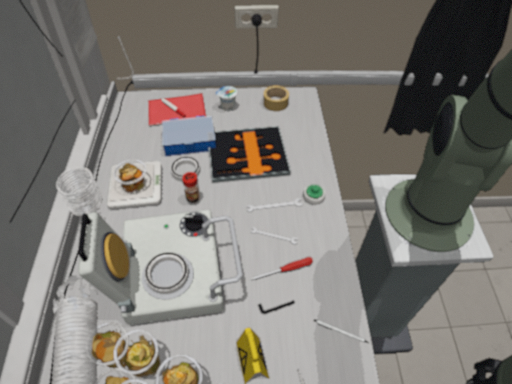

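The top view shows all four tools lying out (hex key 275,330; screwdriver 327,340; small spanner 380,330; large spanner 432,335), the tray at 538,300, the knob at 374,217, the rail along 262–360,270 and the sign at 209,300. The side view agrees.

```bash
cat > h.py <<'E'
import numpy as np, cv2
from scipy.spatial.transform import Rotation as R
def ray(c,u,v):
    f=192/np.tan(np.radians(c["fovy"])/2)
    K=np.array([[f,0,c["cx"]],[0,f,c["cy"]],[0,0,1.]])
    # r^2 polynomial model = OpenCV distortion with k1 only
    p=cv2.undistortPoints(np.array([[[u,v]]],float),K,np.array([c["k1"],0,0,0.]))[0,0]
    return R.from_euler("xyz",c["rotation"]).apply([p[0],p[1],1.])
def px2w(c,u,v,z):
    d=ray(c,u,v);return c["xyz"]+d*(z-c["xyz"][2])/d[2]
def w2px(c,P):
    f=192/np.tan(np.radians(c["fovy"])/2)
    q=R.from_euler("xyz",c["rotation"]).inv().apply(np.array(P)-c["xyz"]);p=q[...,:2]/q[...,2:]
    return p*(1+c["k1"]*(p**2).sum(-1,keepdims=True))*f+[c["cx"],c["cy"]]
def delta(p0,e0,p1,e1):
    A=R.from_euler("xyz",e0);B=R.from_euler("xyz",e1)
    return np.r_[A.inv().apply(np.array(p1)-p0)/.5,(A.inv()*B).as_rotvec()/np.radians(120)]
def down(x,y,z,yaw): return np.array([x,y,z]),np.array([np.pi,0,yaw])
E
python3 - <<'E'
from h import *
from workcell import *
c=get_calibration("top")
for n,u,v,z in [("hexend",282,350,.004),("hexcorner",271,309,.004),("sd tip",314,300,.011),("sd butt",338,379,.011),("ss a",390,302,.003),("ss b",371,361,.003),("sl a",428,295,.003),("sl b",437,373,.003),("tray tl",476,240,.02),("tray tr",587,231,.02),("tray bl",492,362,.02),("tray br",600,348,.02),("knob",374,217,.1),("rail l",262,274,.15),("rail r",355,265,.15),("sign",209,296,.1),("jar",446,208,.1),("ring",500,198,.024)]:
    print(n,px2w(c,u/1.5625,v/1.5625,z).round(3))
c=get_calibration("wrist");s=observe()
T=R.from_euler("xyz",s["tool_rot"])
print(T.inv().apply(c["xyz"]-s["position"]),(T.inv()*R.from_euler("xyz",c["rotation"])).as_matrix().round(3))
E
```

```text
hexend [0.44  0.265 0.004]
hexcorner [0.525 0.287 0.004]
sd tip [0.541 0.197 0.011]
sd butt [0.378 0.151 0.011]
ss a [0.533 0.041 0.003]
ss b [0.413 0.083 0.003]
sl a [ 0.545 -0.037  0.003]
sl b [ 0.385 -0.051  0.003]
tray tl [ 0.654 -0.139  0.02 ]
tray tr [ 0.666 -0.366  0.02 ]
tray bl [ 0.404 -0.162  0.02 ]
tray br [ 0.427 -0.38   0.02 ]
knob [0.692 0.066 0.1  ]
rail l [0.579 0.276 0.15 ]
rail r [0.591 0.102 0.15 ]
sign [0.546 0.388 0.1  ]
jar [ 0.705 -0.074  0.1  ]
ring [ 0.739 -0.191  0.024]
[ 0.07574497  0.00041604 -0.14230079] [[-0.001 -0.955 -0.298]
 [ 1.    -0.001 -0.   ]
 [-0.    -0.298  0.955]]
```

```bash
python3 - <<'E'
from h import *
from workcell import *
s=observe()
print(delta(s["position"],s["tool_rot"],*down(.42,.13,.27,np.pi)).round(4))
E
```

```text
[-7.131e-01 -7.352e-01 -7.760e-02 -4.000e-04 -0.000e+00 -1.551e-01]
```

Request:
play_rows --pt "-0.1 -0.1 -0.02 0 0 -0.04 0" --pt "-0.2 -0.2 -0.04 0 0 -0.08 0" --pt "-0.25 -0.25 -0.06 0 0 -0.12 0" --pt "-0.3 -0.3 -0.0776 -0.0004 0 -0.155 0" --pt "-0.36 -0.37 -0.0776 -0.0004 0 -0.155 0" --pt "-0.36 -0.37 -0.0776 -0.0004 0 -0.155 0" --pt "-0.36 -0.37 -0.0776 -0.0004 0 -0.155 0" --pt "-0.36 -0.37 -0.0776 -0.0004 0 -0.155 0"

```text
clock: 0.95
position: [0.3106, 0.3603, 0.2701]
tool_rot: [3.14, -0.0, -3.141]
force: [0.3, 1.3, 0.2]
grip_width: 0.0853
finger_force: 0.0
```

```bash
python3 - <<'E'
from h import *
from workcell import *
s=observe();print(s["clock"],s["position"],s["tool_rot"],s["qpos"])
print(delta(s["position"],s["tool_rot"],*down(.42,.13,.27,np.pi)).round(4))
E
```

```text
0.95 [0.31061247 0.36031394 0.27006129] [ 3.14044195e+00 -6.06052469e-05 -3.14135592e+00] [-0.93227843  0.23798439 -0.06142471  1.93064959  0.01669069  0.97252557
  0.56966907]
[-2.187e-01 -4.607e-01 -4.000e-04  5.000e-04 -0.000e+00  1.000e-04]
```

Request:
play_rows --pt "-0.08 -0.1 0 0 0 0 0" --pt "-0.15 -0.2 0 0 0 0 0" --pt "-0.2187 -0.3 0 0 0 0 0" --pt "-0.2187 -0.4 0 0.0005 0 0 0" --pt "-0.2187 -0.4607 0 0.0005 0 0 0" --pt "-0.2187 -0.4607 0 0.0005 0 0 0" --pt "-0.2187 -0.4607 0 0.0005 0 0 0" --pt "-0.2187 -0.4607 0 0.0005 0 0 0"

```text
clock: 1.75
position: [0.4203, 0.131, 0.2698]
tool_rot: [3.142, -0.0, -3.14]
force: [-0.8, 1.4, 0.2]
grip_width: 0.0857
finger_force: 0.0
```

```bash
cat > shot.py <<'E'
import sys,pickle,cv2
from workcell import *
n,cam=sys.argv[1],(sys.argv[2] if len(sys.argv)>2 else "wrist")
c=get_calibration(cam);f=grab_frame(cam)[:,:,::-1]
pickle.dump(c,open(f"pics/{n}.pkl","wb"));cv2.imwrite(f"pics/{n}.png",f)
cv2.imwrite(f"pics/{n}b.png",cv2.resize(f,(800,600),interpolation=cv2.INTER_CUBIC))
s=observe();print(s["clock"],s["position"],s["tool_rot"],s["qpos"].round(2))
E
python3 shot.py A
```

```text
1.8 [0.42018817 0.13115473 0.26974679] [ 3.14158828e+00 -1.38444115e-04 -3.13915106e+00] [-0.53  0.18  0.1   2.02 -0.02  0.95  1.16]
```

View pics/Ab.png

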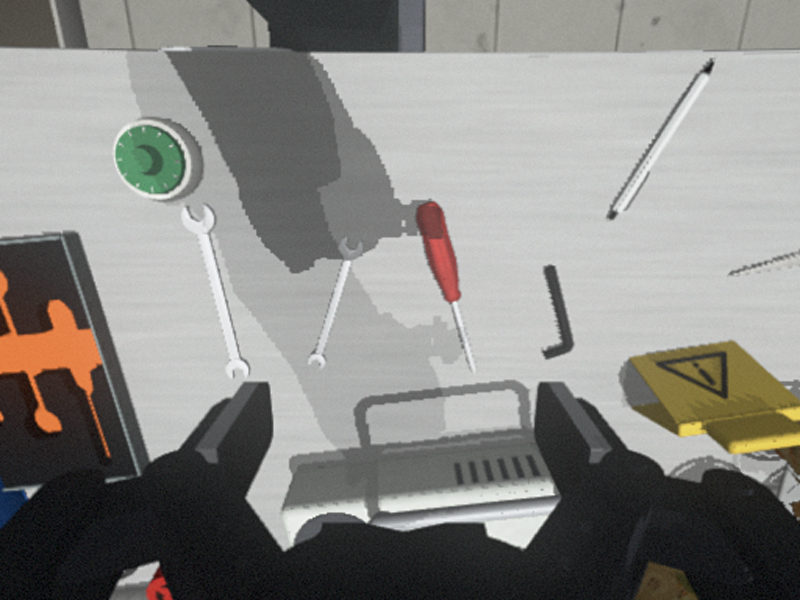

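Request:
play_rows --pt "0 -0.1 0 0 0 0 0" --pt "0 -0.2 0 0 0 0 0" --pt "0 -0.3 0 0 0 0 0" --pt "0 -0.4 0 0 0 0 0" --pt "0 -0.5 0 0 0 0 0" --pt "0 -0.6 0 0 0 0 0" --pt "0 -0.6 0 0 0 0 0" --pt "0 -0.6 0 0 0 0 0"

```text
clock: 2.6
position: [0.4208, -0.1703, 0.2697]
tool_rot: [-3.141, -0.0, 3.142]
force: [0.3, 1.0, 0.5]
grip_width: 0.0853
finger_force: 0.0
```

```bash
python3 shot.py B
```

```text
2.65 [ 0.4209267  -0.16937873  0.26972716] [ 3.14148256e+00 -3.50723634e-04 -3.13995875e+00] [-0.04  0.21  0.34  2.   -0.08  0.95  1.92]
```

View pics/Bb.png

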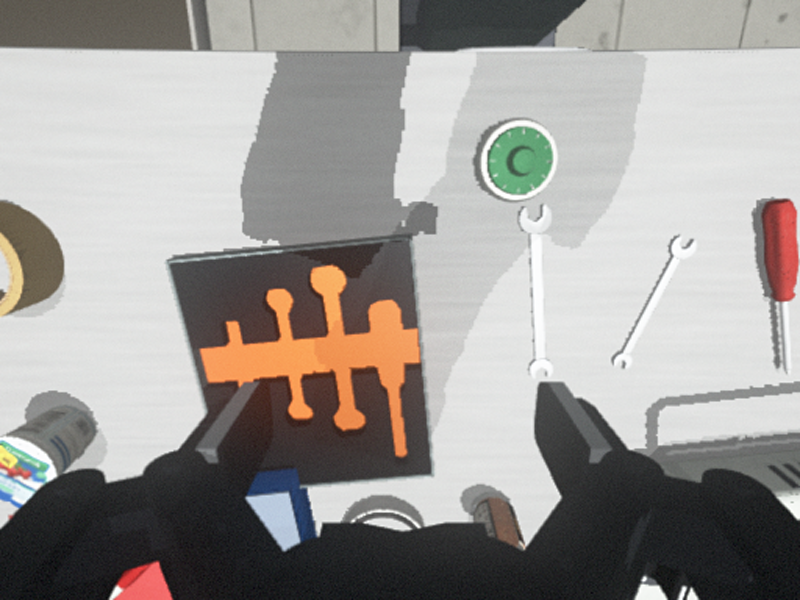

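View A: hex key free end (549,266), corner (570,348); screwdriver (428,205)→(474,372); small spanner (346,240)→(316,366); large spanner (196,208)→(237,376). View B shows the tray's cut-outs, with a finger hiding part of the hex one. Next I need a closer look at the knob from above it.

```bash
python3 - <<'E'
import cv2,numpy as np
a=cv2.imread("pics/top0.png")
k=cv2.resize(a[110:190,160:265],None,fx=4,fy=4,interpolation=cv2.INTER_CUBIC)
t=cv2.resize(a[145:235,300:390],None,fx=4,fy=4,interpolation=cv2.INTER_CUBIC)
o=np.zeros((360,800,3),np.uint8);o[:320,:420]=k;o[:360,430:790]=t
cv2.imwrite("pics/crop1.png",o)
E
```

```text
(no output)
```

View pics/crop1.png

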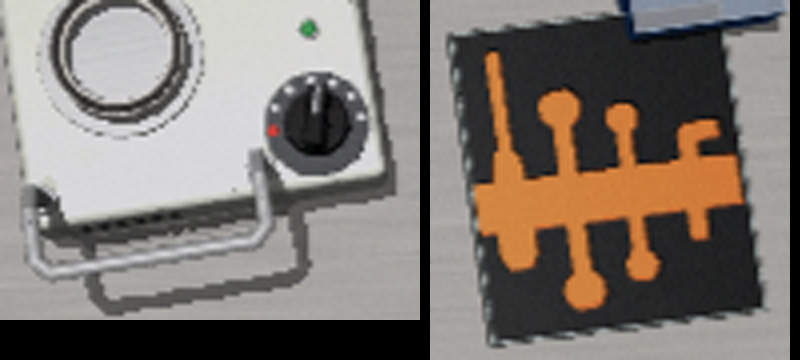

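The crop shows the pointer straight up at (320,85) and the red mark left at (272,130), so the selector is about 3 clicks up. The hex cut-out bends the same way as the key. I'll go to a view over the knob and rail with yaw 0.

Request:
play_rows --pt "-0.06 0.1 -0.06 0 0 0.06 0" --pt "-0.12 0.2 -0.06 0 0 0.12 0" --pt "-0.18 0.3 -0.06 0 0 0.18 0" --pt "-0.24 0.4 -0.06 0 0 0.24 0" --pt "-0.3 0.5 -0.06 0 0 0.3 0" --pt "-0.36 0.6 -0.06 0 0 0.36 0" --pt "-0.36 0.62 -0.06 0 0 0.42 0" --pt "-0.36 0.62 -0.06 0 0 0.48 0" --pt "-0.36 0.62 -0.06 0 0 0.5 0" --pt "-0.36 0.62 -0.06 0 0 0.5 0"

```text
clock: 3.65
position: [0.5995, 0.1424, 0.2992]
tool_rot: [-3.14, -0.0, 2.098]
force: [-0.9, -0.7, -0.5]
grip_width: 0.0853
finger_force: 0.0
```

Request:
play_rows --pt "0 0 0 0 0 0.07 0" --pt "0 0 0 0 0 0.14 0" --pt "0 0 0 0 0 0.21 0" --pt "0 0 0 0 0 0.28 0" --pt "0 0 0 0 0 0.35 0" --pt "0 0 0 0 0 0.42 0" --pt "0 0 0 0 0 0.49 0" --pt "0 0 0 0 0 0.5 0" --pt "0 0 0 0 0 0.5 0"

```text
clock: 4.55
position: [0.5999, 0.1398, 0.2999]
tool_rot: [-3.141, 0.0, 1.052]
force: [-0.2, -0.0, -0.1]
grip_width: 0.0852
finger_force: 0.0
```

Request:
play_rows --pt "0 0 0 0 0 0.07 0" --pt "0 0 0 0 0 0.14 0" --pt "0 0 0 0 0 0.21 0" --pt "0 0 0 0 0 0.28 0" --pt "0 0 0 0 0 0.35 0" --pt "0 0 0 0 0 0.42 0" --pt "0 0 0 0 0 0.49 0" --pt "0 0 0 0 0 0.5 0" --pt "0 0 0 0 0 0.5 0" --pt "0 0 0 0 0 0.5 0"

```text
clock: 5.55
position: [0.6002, 0.1391, 0.2999]
tool_rot: [3.142, 0.0, 0.005]
force: [0.1, 0.3, 0.4]
grip_width: 0.0853
finger_force: 0.0
```

```bash
python3 shot.py C
```

```text
5.6 [0.60027775 0.13907816 0.3000052 ] [-3.14152570e+00 -6.57483178e-05  3.65663363e-03] [-0.89  0.61  0.92  1.57 -0.5   1.22 -1.44]
```

View pics/Cb.png

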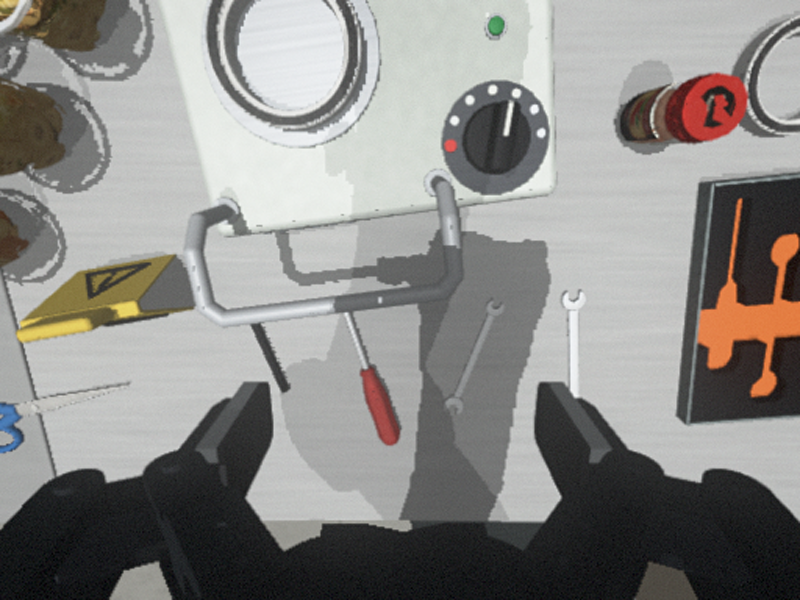

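```bash
cat >> h.py <<'E'
import pickle
def cal(n): return pickle.load(open(f"pics/{n}.pkl","rb"))
def tri(obs):
    A=np.zeros((3,3));b=np.zeros(3)
    for c,u,v in obs:
        d=ray(c,u,v);d/=np.linalg.norm(d);M=np.eye(3)-np.outer(d,d);A+=M;b+=M@c["xyz"]
    return np.linalg.solve(A,b)
E
python3 - <<'E'
from h import *
from workcell import *
T=get_calibration("top");C=cal("C")
k=.64
def tc(u,v): return (T,160+u/4-.375,110+v/4-.375)
def wc(u,v): return (C,u*k,v*k)
print("red",tri([tc(272,130),wc(450,146)]))
print("led",tri([tc(309,28),wc(496,25)]))
print("ptr end",tri([tc(320,84),wc(512,102)]))
print("rail R bend",tri([tc(262,238),wc(458,285)]), "rail L",tri([tc(42,270),wc(207,312)]))
for z in (.1,.11,.12):
  P=[px2w(C,u*k,v*k,z)[:2] for u,v in [(450,146),(455,121),(471,100),(493,90),(516,94),(534,109),(541,132)]]
  # circle fit
  P=np.array(P);A=np.c_[2*P,np.ones(7)];x=np.linalg.lstsq(A,(P**2).sum(1),rcond=None)[0];cc=x[:2];r=np.sqrt(x[2]+cc@cc)
  print(z,cc,r,np.degrees(np.arctan2(*(P-cc)[:,::-1].T)).round(1))
  a,b=[px2w(C,u*k,v*k,z+.024)[:2] for u,v in [(507,135),(512,102)]]
  print(" ptr",a,b,np.degrees(np.arctan2(*(b-a)[::-1])),np.degrees(np.arctan2(*(b-cc)[::-1])),np.linalg.norm(b-cc))
E
```

```text
red [0.68724633 0.10382119 0.07668051]
led [0.76826605 0.07354234 0.07260224]
ptr end [0.7153286  0.06497849 0.10541406]
rail R bend [0.59485055 0.10518433 0.14751046] rail L [0.57562181 0.2713078  0.14843412]
0.1 [0.69056633 0.07371083] 0.03237214822542826 [ 97.   66.8  35.9   7.1 -21.9 -51.3 -80.4]
 ptr [0.69277554 0.07103044] [0.71270218 0.06933786] -4.855092261267497 -11.17496675552955 0.022563663173321497
0.11 [0.69016171 0.07564298] 0.03142633487093798 [ 97.   66.8  35.9   7.1 -21.9 -51.3 -80.4]
 ptr [0.692271   0.07319251] [0.71157154 0.07155311] -4.855092261267453 -10.814780671063902 0.021796971307129025
0.12 [0.68975709 0.07757513] 0.03048052151645772 [ 97.   66.8  35.9   7.1 -21.9 -51.3 -80.4]
 ptr [0.69176646 0.07535458] [0.7104409  0.07376836] -4.855092261267519 -10.428348885240755 0.02103120362470911
```

```bash
python3 - <<'E'
from h import *
C=cal("C");a=cv2.imread("pics/C.png")
g=a.min(2)
for nm,thr,box in[("ptr",150,(62,88,322,332)),]:
    y0,y1,x0,x1=box;print(g[y0:y1:1,x0:x1])
ys,xs=np.nonzero(g[62:90,318:334]>120);xs=xs+318;ys=ys+62
P=np.array([px2w(C,x,y,.110)[:2] for x,y in zip(xs,ys)]);m=P.mean(0);w,v=np.linalg.eigh(np.cov((P-m).T));d=v[:,1]*np.sign(v[0,1])
print(len(P),m,np.degrees(np.arctan2(d[1],d[0])),P.min(0),P.max(0))
# dots
for u,v in [(450,146),(455,121),(471,100),(493,90),(516,94),(534,109),(541,132)]:
    x,y=int(u*.64),int(v*.64);w=a[y-5:y+6,x-5:x+6].max(2).astype(float);w=np.clip(w-110,0,None)
    yy,xx=np.mgrid[y-5:y+6,x-5:x+6];print((w*xx).sum()/w.sum(),(w*yy).sum()/w.sum(),px2w(C,(w*xx).sum()/w.sum(),(w*yy).sum()/w.sum(),.075)[:2])
E
```

```text
[[ 94  93  96  88  91  98 129 169 181 181]
 [ 98  92  96  97 101  99  98 105 101 116]
 [ 70  70  71 116 161 139 119  92  86  97]
 [ 59  53  57 108 174 178 153  76  60  78]
 [ 50  57  67 144 225 221 172  68  45  56]
 [ 62  62  78 159 239 231 169  70  46  50]
 [ 62  59  77 161 237 227 142  60  48  53]
 [ 63  61  99 181 234 222 110  50  49  48]
 [ 60  65 121 202 236 218 104  48  50  51]
 [ 66  68 135 219 237 212  93  47  49  46]
 [ 60  71 152 232 233 186  71  47  47  47]
 [ 63  85 168 238 230 167  69  43  49  47]
 [ 61  84 170 237 224 148  60  50  49  51]
 [ 62 100 188 237 217 111  56  55  50  50]
 [ 65 124 204 238 213  96  49  48  48  40]
 [ 71 138 220 237 210  91  47  48  51  50]
 [ 76 157 230 233 190  77  51  49  42  54]
 [ 84 169 237 227 172  66  45  47  49  48]
 [ 89 172 237 224 150  67  47  46  47  57]
 [103 186 237 216 120  53  49  51  58  54]
 [128 209 237 210 102  47  46  43  51  56]
 [145 223 236 207  93  48  50  50  53  62]
 [157 231 234 190  76  46  45  52  49  54]
 [175 236 227 163  64  44  47  43  53  59]
 [146 198 185 130  65  51  49  40  51  55]
 [ 82  99  93  67  54  51  49  50  54  56]]
91 [0.70513263 0.06810153] -8.509430947995314 [0.69388435 0.06195736] [0.71743358 0.07100072]
287.69218830832904 92.88498016899466 [0.6879444  0.10402453]
290.21620947630925 76.51072319201995 [0.70613328 0.10170405]
300.0017574692443 63.38463469746422 [0.7202726  0.09085725]
314.72119989916814 56.835896143181245 [0.72717302 0.07417949]
329.9893565553943 59.5522496371553 [0.72430052 0.0563024 ]
341.82888788426766 69.01288426763111 [0.71422235 0.04163613]
346.64851044908846 84.49244108492664 [0.69733457 0.03430317]
```

Request:
play_rows --pt "0.09 0.07 0.0 0 0 0.03 0.3" --pt "0.186 0.14 0.05 0 0 0.066 0.5" --pt "0.186 0.14 0.15 0 0 0.066 0.5" --pt "0.186 0.14 0.2 0 0 0.066 0.5" --pt "0.186 0.14 0.27 0 0 0.066 0.5" --pt "0.186 0.14 0.32 0 0 0.066 0.5" --pt "0.186 0.14 0.36 0 0 0.066 0.5" --pt "0.186 0.14 0.39 0 0 0.066 0.5" --pt "0.186 0.14 0.416 0 0 0.066 0.5" --pt "0.186 0.14 0.416 0 0 0.066 0.5"

```text
clock: 6.6
position: [0.6928, 0.0691, 0.0907]
tool_rot: [3.141, 0.001, -0.138]
force: [-0.8, 0.3, -1.2]
grip_width: 0.0426
finger_force: 0.0
```

Request:
play_rows --pt "0 0 0 0 0 0 0.7" --pt "0 0 0 0 0 0 0.8" --pt "0 0 0 0 0 0 0.9" --pt "0 0 0 0 0 0 1.0" --pt "0 0 0 0 0 0 1.0" --pt "0 0 0 0 0 0 1.0" --pt "0 0 0 0 0 0 1.0" --newtons 30

```text
clock: 7.3
position: [0.6938, 0.0691, 0.0931]
tool_rot: [-3.141, -0.002, -0.138]
force: [-1.6, 0.8, 7.6]
grip_width: 0.0145
finger_force: 33.2
```

```bash
python3 -c "
from workcell import *
s=observe();print(s)"
```

```text
{'clock': 7.3, 'qpos': array([-0.60550301,  0.93858742,  0.75884769,  1.51947887, -0.73082973,
        0.98182946, -1.34273849]), 'qd': array([ 3.85245871e-04, -7.86713579e-04,  2.71485427e-03, -4.66348546e-05,
        7.00618434e-04,  1.08112116e-03, -4.65516754e-04]), 'joint_efforts': array([ 4.27999534e-01, -1.03737531e+02,  2.59023732e+01, -2.55433202e+01,
       -3.65513319e-02, -4.05925205e-01, -5.77363861e-02]), 'position': array([0.69383921, 0.06912038, 0.09307099]), 'tool_rot': array([-3.14131021e+00, -1.54836636e-03, -1.38162066e-01]), 'force': array([-1.63437548,  0.81503743,  7.60146246]), 'moment': array([0.14379392, 0.27519252, 0.02619944]), 'finger_force': 33.21748673915863, 'grip_width': 0.014537324333892555}
```

Request:
play_rows --pt "0 0 -0.002 0 0 -0.06 1" --pt "0 0 -0.002 0 0 -0.12 1" --pt "0 0 -0.002 0 0 -0.18 1" --pt "0 0 -0.002 0 0 -0.24 1" --pt "0 0 -0.002 0 0 -0.3 1" --pt "0 0 -0.002 0 0 -0.36 1" --pt "0 0 -0.002 0 0 -0.42 1" --pt "0 0 -0.002 0 0 -0.48 1" --pt "0 0 -0.002 0 0 -0.54 1" --pt "0 0 -0.002 0 0 -0.6 1"

```text
clock: 8.3
position: [0.6929, 0.0705, 0.0931]
tool_rot: [-3.14, -0.001, 1.124]
force: [-3.1, 6.7, -1.8]
grip_width: 0.0142
finger_force: 31.5
```

```bash
python3 -c "
from workcell import *
s=observe();print(s['moment'],s['force'],s['tool_rot'],s['position'])"
```

```text
[1.2923207  0.80550067 0.03313366] [-3.05633366  6.7249496  -1.75014845] [-3.14041645e+00 -9.61536613e-04  1.12431884e+00] [0.69290585 0.07052699 0.09313758]
```

Request:
play_rows --pt "0 0 0 0 0 -0.04 1" --pt "0 0 0 0 0 -0.08 1" --pt "0 0 0 0 0 -0.12 1" --pt "0 0 0 0 0 -0.16 1" --pt "0 0 0 0 0 -0.2 1" --pt "0 0 0 0 0 -0.2 1" --pt "0 0 0 0 0 -0.2 1"

```text
clock: 9.0
position: [0.6924, 0.0707, 0.0931]
tool_rot: [-3.14, -0.002, 1.538]
force: [-7.3, 7.2, 3.4]
grip_width: 0.0143
finger_force: 32.0
```

```bash
python3 -c "
from workcell import *
s=observe();print(s['moment'],s['force'],s['tool_rot'],s['position'])"
```

```text
[1.43278992 1.51521405 0.12777367] [-7.26216762  7.19635239  3.43473163] [-3.13974019e+00 -1.61865301e-03  1.53830300e+00] [0.69236049 0.07065098 0.09308451]
```

Request:
play_rows --pt "0 0 0 0 0 -0.02 1" --pt "0 0 0 0 0 -0.04 1" --pt "0 0 0 0 0 -0.06 1" --pt "0 0 0 0 0 -0.06 1" --pt "0 0 0 0 0 -0.06 1"

```text
clock: 9.5
position: [0.6922, 0.0707, 0.0931]
tool_rot: [-3.14, -0.002, 1.664]
force: [-9.2, 6.9, 3.3]
grip_width: 0.0142
finger_force: 32.1
```

```bash
python3 -c "
from workcell import *
s=observe();print(s['moment'],s['force'],s['tool_rot'],s['position'])"
```

```text
[1.40732853 1.72728094 0.12820063] [-9.17611061  6.8509      3.34993158] [-3.13972409e+00 -1.67744384e-03  1.66404008e+00] [0.69224719 0.0706661  0.09313361]
```

Request:
play_rows --pt "0 0 0 0 0 -0.02 1" --pt "0 0 0 0 0 -0.04 1" --pt "0 0 0 0 0 -0.06 1" --pt "0 0 0 0 0 -0.06 1" --pt "0 0 0 0 0 -0.06 1"

```text
clock: 10.0
position: [0.6922, 0.0704, 0.0932]
tool_rot: [-3.14, -0.002, 1.788]
force: [-9.2, 6.7, 5.1]
grip_width: 0.0143
finger_force: 54.4
```

```bash
python3 -c "
from workcell import *
s=observe();print(s['moment'],s['force'],s['tool_rot'],s['position'])"
```

```text
[ 1.37016303  1.89580342 -1.28367591] [-9.23500549  6.66654601  5.10558226] [-3.13987000e+00 -2.07891311e-03  1.78784005e+00] [0.69219462 0.07037737 0.09319011]
```

Request:
play_rows --pt "0 0 0 0 0 0.02 1" --pt "0 0 0 0 0 0.04 1" --pt "0 0 0 0 0 0.04 1" --pt "0 0 0 0 0 0.04 0.7" --pt "0 0 0 0 0 0.04 0.4" --pt "0 0 0 0 0 0.04 0.4" --pt "0 0 0 0 0 0.04 0.4"

```text
clock: 10.7
position: [0.6935, 0.0688, 0.0931]
tool_rot: [3.141, 0.0, 1.704]
force: [-0.7, 0.2, -0.7]
grip_width: 0.0513
finger_force: 0.0
```

Request:
play_rows --pt "0 0 -0.05 0 0 0 0.4" --pt "0 0 -0.1 0 0 0 0.3" --pt "0 0 -0.2 0 0 0 0" --pt "0 0 -0.3 0 0 0 0" --pt "0 0 -0.4 0 0 0 0" --pt "0 0 -0.42 0 0 0 0" --pt "0 0 -0.42 0 0 0 0" --pt "0 0 -0.42 0 0 0 0"

```text
clock: 11.5
position: [0.6929, 0.0691, 0.3019]
tool_rot: [-3.14, 0.0, 1.705]
force: [-0.2, 0.1, -0.2]
grip_width: 0.0853
finger_force: 0.0
```

```bash
python3 shot.py D; python3 - <<'E'
import cv2
from h import *
c=cal("D");p=w2px(c,[[.6925,.07,.11],[.69,.104,.075]]);print(p)
x,y=p[0].astype(int);a=cv2.imread("pics/D.png")[max(0,y-60):y+60,max(0,x-80):x+80]
cv2.imwrite("pics/Dc.png",cv2.resize(a,None,fx=4,fy=4,interpolation=cv2.INTER_CUBIC))
E
```

```text
11.55 [0.6928034  0.06913062 0.30138301] [-3.13966290e+00  2.83007422e-04  1.70463854e+00] [-0.4   0.62  0.37  1.31 -0.22  1.26  0.12]
[[257.34218458 169.38858361]
 [258.98995423 136.94521359]]
```

View pics/Dc.png

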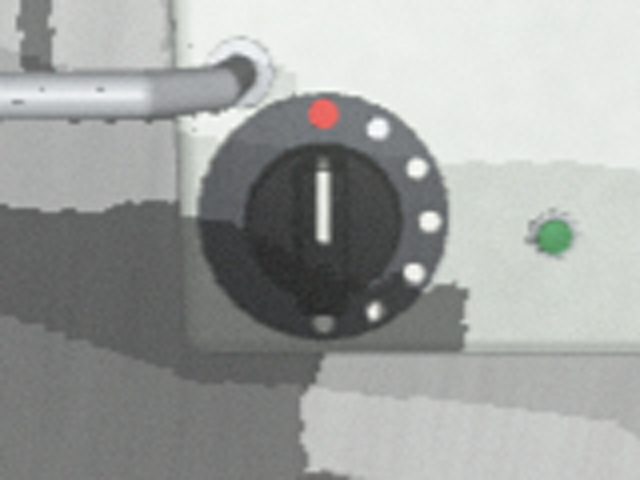

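The pointer sits on the red mark, so the selector is off (grip yaw 1.70). Now I'll measure the tray and tools from views A and B.

```bash
python3 - <<'E'
from h import *
A=cal("A");B=cal("B");k=.64
w=lambda c,u,v,z:px2w(c,u*k,v*k,z)[:2]
a,b,d=w(B,170,259,.02),w(B,412,238,.02),w(B,433,474,.02)
print("corners",a,b,d,np.linalg.norm(b-a),np.linalg.norm(d-b),np.degrees(np.arctan2(*(d-b)[::-1])),np.degrees(np.arctan2(*(b-a)[::-1])), "ctr",(a+d)/2)
im=cv2.imread("pics/B.png").astype(int)
m=(im[:,:,2]>150)&(im[:,:,0]<110)&(im[:,:,1]>60)&(im[:,:,1]<200);ys,xs=np.nonzero(m)
ok=(xs>120)&(xs<272)&(ys>160)&(ys<300);P=np.array([px2w(B,x,y,.004)[:2] for x,y in zip(xs[ok],ys[ok])])
th=np.arctan2(*(d-b)[::-1]);
for th in (th,):
    ax=np.array([np.cos(th),np.sin(th)]);ay=np.array([-ax[1],ax[0]]);c=(a+d)/2
    q=np.c_[(P-c)@ax,(P-c)@ay]
    for lo in np.arange(-.12,.12,.006):
        s=q[(q[:,1]>=lo)&(q[:,1]<lo+.006)]
        if len(s):print(round(lo+.003,3),len(s),s[:,0].min().round(4),s[:,0].max().round(4))
    for nm,x0,x1 in(("near",-.06,-.03),("far",.03,.055)):
        s=q[(q[:,0]>x0)&(q[:,0]<x1)];h=np.histogram(s[:,1],bins=np.arange(-.12,.12,.003));print(nm,[(round(e+.0015,4),n) for n,e in zip(*h) if n])
f=[("hex end",A,549,266,.0043),("hex corner",A,570,346,.0043),("sd butt",A,428,203,.0113),("sd tip",A,474,372,.0113),("ss big",A,346,239,.0027),("ss sm",A,316,366,.0027),("sl big",A,196,206,.0027),("sl sm",A,237,377,.0027),("ssB big",B,685,237,.0027),("ssB sm",B,621,367,.0027),("slB big",B,536,206,.0027),("slB sm",B,540,377,.0027)]
for n,c,u,v,z in f: print(n,w(c,u,v,z))
E
```

```text
corners [ 0.42848178 -0.37509983] [ 0.40981883 -0.16197359] [ 0.65457952 -0.1391508 ] 0.21394181499621737 0.2458224368876658 5.327158543954363 95.00448555417651 ctr [ 0.54153065 -0.25712531]
-0.111 29 -0.031 0.0047
-0.105 88 -0.0309 0.0053
-0.099 90 -0.0319 0.0059
-0.093 89 -0.0313 0.0062
-0.087 86 -0.0307 0.0052
-0.081 113 -0.0526 0.0128
-0.075 156 -0.0557 0.0113
-0.069 150 -0.0567 0.0088
-0.063 93 -0.0318 0.0089
-0.057 87 -0.0312 0.0061
-0.051 90 -0.0321 0.0053
-0.045 89 -0.0317 0.0059
-0.039 88 -0.0311 0.0061
-0.033 156 -0.0842 0.0535
-0.027 307 -0.0841 0.0541
-0.021 328 -0.0835 0.0546
-0.015 189 -0.0829 0.0549
-0.009 97 -0.0762 0.048
-0.003 84 -0.0322 0.0048
0.003 92 -0.032 0.0054
0.009 116 -0.0984 0.065
0.015 213 -0.1011 0.0711
0.021 408 -0.1019 0.0731
0.027 413 -0.1016 0.0722
0.033 320 -0.1011 0.0725
0.039 155 -0.0975 0.0693
0.045 87 -0.0313 0.0042
0.051 87 -0.0324 0.0044
0.057 105 -0.0554 0.0037
0.063 191 -0.0613 0.025
0.069 317 -0.0639 0.1085
0.075 385 -0.0636 0.1091
0.081 293 -0.063 0.1074
0.087 172 -0.0609 0.0234
0.093 88 -0.0317 0.0037
0.099 90 -0.0327 0.0041
0.105 33 -0.0
[... 3158 characters left out ...]
at64(0.0285), np.int64(26)), (np.float64(0.0315), np.int64(26)), (np.float64(0.0345), np.int64(10)), (np.float64(0.0375), np.int64(2)), (np.float64(0.0675), np.int64(7)), (np.float64(0.0705), np.int64(26)), (np.float64(0.0735), np.int64(26)), (np.float64(0.0765), np.int64(27)), (np.float64(0.0795), np.int64(22))]
hex end [0.43797225 0.26640874]
hex corner [0.51787149 0.29453197]
sd butt [0.38014461 0.15322284]
sd tip [0.54261127 0.20110199]
ss big [0.41315644 0.0793897 ]
ss sm [0.54032825 0.04482261]
sl big [ 0.38407584 -0.05255637]
sl sm [ 0.5522582  -0.03474293]
ssB big [0.41262964 0.08493074]
ssB sm [0.54170797 0.04621408]
slB big [ 0.38433872 -0.05126916]
slB sm [ 0.5528575  -0.03265144]
```

```bash
python3 - <<'E'
from h import *
A=cal("A");B=cal("B");C=cal("C");k=.64
w=lambda c,u,v,z:px2w(c,u*k,v*k,z)[:2].round(4)
print("C far+y",w(C,701,183,.02),"near+y",w(C,686,420,.02))
print("sl sm",w(C,573,289,.0027),"ss sm",w(C,496,299,.0027),"ss big",w(C,453,412,.0027),"sd butt",w(C,390,443,.0113))
# orange in C: sd slot
im=cv2.imread("pics/C.png").astype(int)
m=(im[:,:,2]>150)&(im[:,:,0]<110)&(im[:,:,1]>60)&(im[:,:,1]<200);ys,xs=np.nonzero(m);ok=(xs>440)&(ys>110)
P=np.array([px2w(C,x,y,.004)[:2] for x,y in zip(xs[ok],ys[ok])])
th=np.radians(5.3);ax=np.array([np.cos(th),np.sin(th)]);ay=np.array([-ax[1],ax[0]]);c=np.array([.5415,-.2571]);q=np.c_[(P-c)@ax,(P-c)@ay]
for lo in np.arange(.0,.11,.006):
    s=q[(q[:,1]>=lo)&(q[:,1]<lo+.006)]
    if len(s):print(round(lo+.003,3),len(s),s[:,0].min().round(4),s[:,0].max().round(4))
for x in np.arange(-.06,.11,.01):
    s=q[(abs(q[:,0]-x)<.004)&(q[:,1]>.045)]
    if len(s):print("x",round(x,3),s[:,1].min().round(4),s[:,1].max().round(4))
print("cam C rel",(C["xyz"][:2]-c)@ax,(C["xyz"][:2]-c)@ay,C["xyz"][2])
E
```

```text
C far+y [ 0.657  -0.1279] near+y [ 0.4143 -0.1605]
sl sm [ 0.553  -0.0326] ss sm [0.5421 0.0443] ss big [0.4112 0.0835] sd butt [0.3773 0.1531]
0.003 87 -0.0359 -0.0002
0.009 104 -0.0977 0.059
0.015 208 -0.103 0.0687
0.021 374 -0.1027 0.0692
0.027 253 -0.104 0.0681
0.033 142 -0.1037 0.0668
0.039 85 -0.0362 -0.0003
0.045 83 -0.0372 -0.0014
0.051 83 -0.0368 -0.0009
0.057 97 -0.0555 0.003
0.063 174 -0.064 0.0248
0.069 312 -0.0671 0.1077
0.075 243 -0.067 0.1063
0.081 143 -0.0664 0.0147
0.087 88 -0.0409 -0.001
0.093 70 -0.0369 -0.0006
x -0.06 0.0612 0.0817
x -0.05 0.06 0.0824
x -0.04 0.0465 0.0948
x -0.03 0.0454 0.0943
x -0.02 0.0452 0.0948
x -0.01 0.045 0.0947
x 0.0 0.0451 0.0938
x 0.01 0.0627 0.0795
x 0.02 0.064 0.0776
x 0.03 0.0667 0.0727
x 0.04 0.0694 0.0726
x 0.05 0.0693 0.0729
x 0.06 0.0697 0.0728
x 0.07 0.0694 0.0727
x 0.08 0.0693 0.0731
x 0.09 0.0695 0.073
x 0.1 0.0695 0.0734
cam C rel 0.17130524729458535 0.3827550016657703 0.4422678277023556
```

```bash
cat >> h.py <<'E'
def plan(p,e,*wps):
    p,e=np.array(p),np.array(e)
    for w in wps:
        q=down(*w);print(delta(p,e,*q).round(4).tolist());p,e=q
E
python3 - <<'E'
from h import *
from workcell import *
s=observe()
plan(s["position"],s["tool_rot"],(.56,.02,.28,1.705+1.2),(.4686,-.0426,.12,3.2515),(.4686,-.0426,.0015,3.2515),(.4686,-.0426,.10,3.2515),(.5231,-.2321,.10,np.pi+.0925),(.5231,-.2321,.0055,np.pi+.0925))
E
```

```text
[-0.0619, -0.2763, 0.0433, -0.0009, -0.0004, -0.5731]
[0.1484, -0.1646, 0.32, 0.0, 0.0, -0.1654]
[0.0, -0.0, 0.237, 0.0, 0.0, 0.0]
[0.0, 0.0, -0.197, 0.0, 0.0, 0.0]
[-0.0668, -0.3887, -0.0, 0.0, -0.0, 0.0083]
[-0.0, -0.0, 0.189, 0.0, 0.0, 0.0]
```

Request:
play_rows --pt "-0.01 -0.05 0.01 0 0 -0.06 0" --pt "-0.02 -0.1 0.02 0 0 -0.12 0" --pt "-0.03 -0.15 0.03 0 0 -0.18 0" --pt "-0.04 -0.2 0.0433 -0.0009 0 -0.24 0" --pt "-0.0619 -0.2763 0.0433 -0.0009 0 -0.3 0" --pt "-0.0619 -0.2763 0.0433 -0.0009 -0.0004 -0.36 0" --pt "-0.0619 -0.2763 0.0433 -0.0009 -0.0004 -0.42 0.2" --pt "-0.0619 -0.2763 0.0433 -0.0009 -0.0004 -0.48 0.45" --pt "-0.0619 -0.2763 0.0433 -0.0009 -0.0004 -0.54 0.45" --pt "-0.0619 -0.2763 0.0433 -0.0009 -0.0004 -0.5731 0.45"

```text
clock: 12.55
position: [0.5599, 0.0199, 0.2799]
tool_rot: [3.142, -0.0, 2.91]
force: [0.2, -0.1, -0.5]
grip_width: 0.047
finger_force: 0.0
```

Request:
play_rows --pt "0.05 -0.05 0.06 0 0 -0.06 0.45" --pt "0.1 -0.1 0.12 0 0 -0.12 0.45" --pt "0.1484 -0.1646 0.18 0 0 -0.1654 0.45" --pt "0.1484 -0.1646 0.25 0 0 -0.1654 0.45" --pt "0.1484 -0.1646 0.32 0 0 -0.1654 0.45" --pt "0.1484 -0.1646 0.32 0 0 -0.1654 0.45" --pt "0.1484 -0.1646 0.32 0 0 -0.1654 0.45" --pt "0.1484 -0.1646 0.32 0 0 -0.1654 0.45"

```text
clock: 13.35
position: [0.47, -0.0425, 0.1223]
tool_rot: [3.142, 0.003, -3.032]
force: [0.3, -0.1, 0.4]
grip_width: 0.0469
finger_force: 0.0
```

```bash
python3 shot.py E; python3 - <<'E'
from h import *
from workcell import *
s=observe();plan(s["position"],s["tool_rot"],(.4686,-.0426,.0015,3.2515))
E
```

```text
13.4 [ 0.47014855 -0.04242992  0.12241883] [-3.14158938  0.00381443 -3.0316722 ] [-0.06  0.45  0.04  2.09 -0.03  0.59  1.67]
[0.004, 0.0, 0.2418, -0.0, 0.0018, 0.0]
```

View pics/Eb.png

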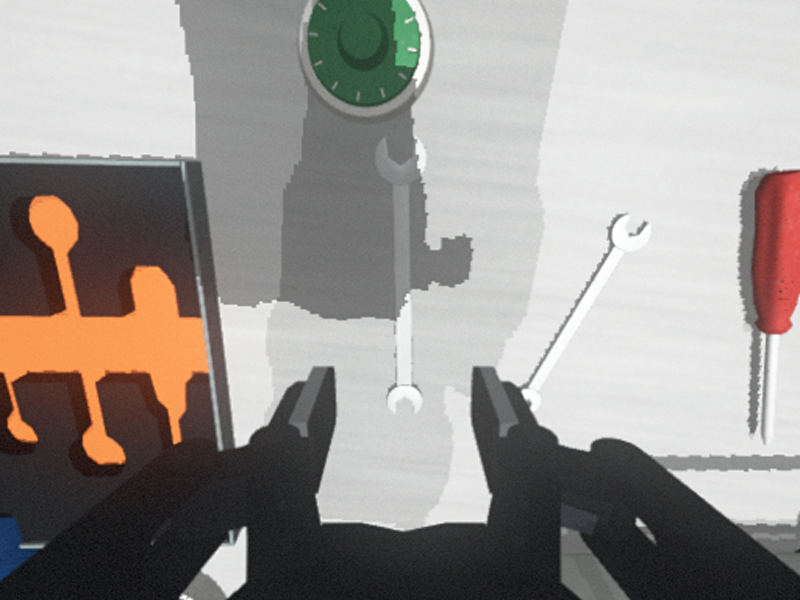

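View E: the large spanner is centred between the fingers, big head tips at about (400,140), small head tips at (404,412), well aligned.

```bash
python3 - <<'E'
from h import *
from workcell import *
E=cal("E");k=.64
for u,v in((401,138),(404,413)): print(px2w(E,u*k,v*k,.0027))
for u,v in((632,214),(530,408)): print("ss",px2w(E,u*k,v*k,.0027))
E
```

```text
[ 0.38391422 -0.0526347   0.0027    ]
[ 0.55356003 -0.03234086  0.0027    ]
ss [0.41057013 0.08284623 0.0027    ]
ss [0.54071895 0.04950156 0.0027    ]
```

Request:
play_rows --pt "0.004 0 0.06 0 0.0018 0 0.45" --pt "0.004 0 0.12 0 0.0018 0 0.45" --pt "0.004 0 0.17 0 0.0018 0 0.45" --pt "0.004 0 0.2 0 0.0018 0 0.45" --pt "0.004 0 0.22 0 0.0018 0 0.45" --pt "0.004 0 0.22 0 0.0018 0 0.45"

```text
clock: 14.0
position: [0.4677, -0.0426, 0.011]
tool_rot: [3.141, -0.002, -3.032]
force: [0.5, -0.4, -0.7]
grip_width: 0.0468
finger_force: 0.0
```

```bash
python3 - <<'E'
from h import *
from workcell import *
s=observe();print(s["position"],s["tool_rot"],s["qpos"]);plan(s["position"],s["tool_rot"],(.4686,-.0426,.0015,3.2515))
E
```

```text
[ 0.46773701 -0.04262954  0.01099967] [ 3.14142797e+00 -2.03195431e-03 -3.03163942e+00] [-0.04854935  0.66880103  0.01733623  2.13887303 -0.03262385  0.33619612
  1.67662253]
[-0.0018, -0.0001, 0.019, 0.0001, -0.001, 0.0]
```

Request:
play_rows --pt "-0.002 0 0.01 0 -0.001 0 0.45" --pt "-0.002 0 0.019 0 -0.001 0 0.45" --pt "-0.002 0 0.019 0 -0.001 0 0.45" --pt "-0.002 0 0.019 0 -0.001 0 0.45"

```text
clock: 14.4
position: [0.4687, -0.0426, 0.0018]
tool_rot: [3.141, 0.001, -3.032]
force: [-0.1, -0.2, 0.5]
grip_width: 0.0471
finger_force: 0.0
```

Request:
play_rows --pt "0 0 0 0 0 0 0.7" --pt "0 0 0 0 0 0 0.8" --pt "0 0 0 0 0 0 0.9" --pt "0 0 0 0 0 0 1" --pt "0 0 0 0 0 0 1" --pt "0 0 0 0 0 0 1" --pt "0 0 0 0 0 0 1" --newtons 30

```text
clock: 15.1
position: [0.4687, -0.0426, 0.0018]
tool_rot: [3.141, 0.001, -3.032]
force: [-0.6, -1.1, 4.9]
grip_width: 0.0079
finger_force: 29.3
```

Request:
play_rows --pt "0 0 -0.04 0 0 0 1" --pt "0 0 -0.08 0 0 0 1" --pt "0 0 -0.12 0 0 0 1" --pt "0 0 -0.16 0 0 0 1" --pt "0 0 -0.16 0 0 0 1" --pt "0 0 -0.16 0 0 0 1" --pt "0 0 -0.16 0 0 0 1"

```text
clock: 15.8
position: [0.4682, -0.0426, 0.081]
tool_rot: [3.141, -0.001, -3.032]
force: [-0.0, -0.7, -1.1]
grip_width: 0.008
finger_force: 29.4
```

```bash
python3 - <<'E'
from h import *
from workcell import *
s=observe();print(s["position"],s["tool_rot"],s["qpos"],s["grip_width"]);plan(s["position"],s["tool_rot"],(.5231,-.2321,.08,np.pi+.0925))
E
```

```text
[ 0.46820107 -0.0426002   0.08095035] [ 3.14133878e+00 -6.17066803e-04 -3.03178366e+00] [-0.05767271  0.52649541  0.02913313  2.11950786 -0.03115827  0.49661201
  1.67552785] 0.00803526045074608
[-0.0676, -0.3887, 0.0018, 0.0001, -0.0003, 0.0083]
```

Request:
play_rows --pt "-0.0676 -0.08 0 0 0 0.008 1" --pt "-0.0676 -0.16 0 0 0 0.008 1" --pt "-0.0676 -0.24 0 0 0 0.008 1" --pt "-0.0676 -0.32 0 0 0 0.008 1" --pt "-0.0676 -0.3887 0 0 0 0.008 1" --pt "-0.0676 -0.3887 0 0 0 0.008 1" --pt "-0.0676 -0.3887 0 0 0 0.008 1" --pt "-0.0676 -0.3887 0 0 0 0.008 1"

```text
clock: 16.6
position: [0.5232, -0.2309, 0.0809]
tool_rot: [3.14, -0.001, -3.048]
force: [-1.1, -0.4, -0.3]
grip_width: 0.0084
finger_force: 29.5
```

```bash
python3 shot.py F; python3 - <<'E'
from h import *
from workcell import *
s=observe();plan(s["position"],s["tool_rot"],(.5231,-.2321,.0065,np.pi+.0925))
E
```

```text
16.65 [ 0.52336449 -0.23079339  0.08109858] [ 3.14058839e+00 -4.57863691e-04 -3.04708656e+00] [ 0.3   0.64  0.02  1.86 -0.02  0.64  1.99]
[0.0007, -0.0027, 0.1492, 0.0005, -0.0002, 0.001]
```

View pics/Fb.png

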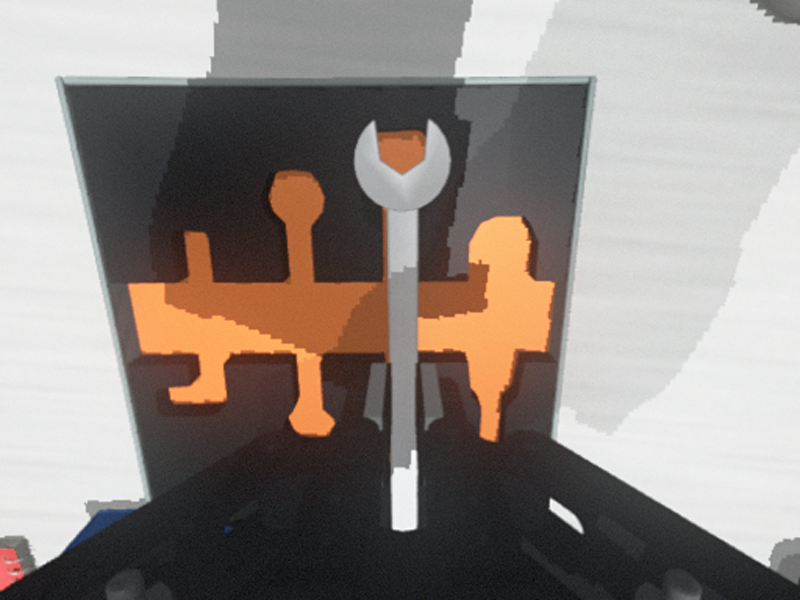

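```bash
python3 - <<'E'
from h import *
F=cal("F");k=.64
w=lambda u,v,z:px2w(F,u*k,v*k,z).round(4)
print("cam",F["xyz"])
print("head tip",w(376,122,.083),w(428,121,.083),"head sides",w(355,160,.083),w(450,160,.083), "expect tip",np.array([.5233,-.2308])-.085*np.array([np.cos(.0945),np.sin(.0945)]))
print("corners near",w(58,78,.02),w(596,78,.02),"len",np.linalg.norm(w(58,78,.02)-w(596,78,.02)))
print("far edge of chan at y",w(140,353,.004),w(550,353,.004),"near top",w(130,283,.017),w(555,282,.017))
for nm,l,r,v in(("hex near shank",187,210,260),("small shank near",288,312,255),("sd handle near",471,531,255)): print(nm,w(l,v,.004),w(r,v,.017), w(l,v,.017))
E
```

```text
cam [ 0.44803773 -0.2379016   0.22323791]
head tip [ 0.4382 -0.2464  0.083 ] [ 0.4365 -0.2315  0.083 ] head sides [ 0.4492 -0.2519  0.083 ] [ 0.4466 -0.2238  0.083 ] expect tip [ 0.43867925 -0.23882055]
corners near [ 0.4303 -0.3786  0.02  ] [ 0.4093 -0.1624  0.02  ] len 0.21721749469138069
far edge of chan at y [ 0.5571 -0.3658  0.004 ] [ 0.5375 -0.1513  0.004 ] near top [ 0.515 -0.36   0.017] [ 0.496  -0.1609  0.017 ]
hex near shank [ 0.5047 -0.3392  0.004 ] [ 0.5004 -0.3227  0.017 ] [ 0.5014 -0.3332  0.017 ]
small shank near [ 0.4976 -0.2899  0.004 ] [ 0.4936 -0.2758  0.017 ] [ 0.4946 -0.2868  0.017 ]
sd handle near [ 0.4892 -0.1999  0.004 ] [ 0.4842 -0.1745  0.017 ] [ 0.4867 -0.2022  0.017 ]
```

View F: the spanner is level in the fingers (head at 355–450,160), and the cut-outs are where I computed them to within 1 mm. Lowering it in.

Request:
play_rows --pt "0 -0.0025 0.04 0 0 0.001 1" --pt "0 -0.0025 0.08 0 0 0.001 1" --pt "0 -0.0025 0.1 0 0 0.001 1" --pt "0 -0.0025 0.11 0 0 0.001 1" --pt "0 -0.0025 0.12 0 0 0.001 1" --pt "0 -0.0025 0.13 0 0 0.001 1" --pt "0 -0.0025 0.14 0 0 0.001 1" --pt "0 -0.0025 0.149 0 0 0.001 1" --pt "0 -0.0025 0.149 0 0 0.001 1" --pt "0 -0.0025 0.149 0 0 0.001 1"

```text
clock: 17.65
position: [0.5236, -0.2334, 0.0071]
tool_rot: [3.141, 0.0, -3.051]
force: [0.1, 0.4, -0.9]
grip_width: 0.0082
finger_force: 29.5
```

```bash
python3 - <<'E'
from h import *
from workcell import *
s=observe();print(s["position"],s["tool_rot"],s["force"],s["moment"],s["grip_width"]);plan(s["position"],s["tool_rot"],(.5231,-.2321,.0065,np.pi+.0925))
E
```

```text
[ 0.52362037 -0.23336382  0.00712381] [ 3.14144750e+00  2.84008416e-04 -3.05065947e+00] [ 0.08644998  0.35454473 -0.93371481] [ 0.0497651  -0.02105223  0.02708731] 0.008195239931884004
[0.0008, 0.0026, 0.0012, 0.0001, 0.0001, -0.0007]
```

Request:
play_rows --pt "0.0005 0.0026 0.003 0 0 0 1" --pt "0.0005 0.0026 0.003 0 0 0 1" --pt "0.0005 0.0026 0.003 0 0 0 0.8" --pt "0.0005 0.0026 0.003 0 0 0 0.72" --pt "0.0005 0.0026 0.003 0 0 0 0.72" --pt "0.0005 0.0026 0 0 0 0 0.72" --pt "0.0005 0.0026 -0.05 0 0 0 0.72" --pt "0.0005 0.0026 -0.12 0 0 0 0.6" --pt "0.0005 0.0026 -0.19 0 0 0 0.45" --pt "0.0005 0.0026 -0.25 0 0 0 0.45"

```text
clock: 18.65
position: [0.5233, -0.2322, 0.134]
tool_rot: [-3.141, 0.001, -3.051]
force: [0.4, -0.2, 0.2]
grip_width: 0.0466
finger_force: 0.0
```

```bash
python3 - <<'E'
from h import *
from workcell import *
s=observe();print(s["position"],s["tool_rot"],s["grip_width"]);plan(s["position"],s["tool_rot"],(.4766,.0642,.12,2.8606))
E
```

```text
[ 0.52326071 -0.23215803  0.1339834 ] [-3.14143275e+00  1.02400492e-03 -3.05078954e+00] 0.04655970368160156
[0.0392, 0.5987, 0.0278, 0.0, 0.0005, 0.1775]
```

Request:
play_rows --pt "0 0.1 0 0 0 0.03 0.45" --pt "0 0.2 0 0 0 0.06 0.45" --pt "0.02 0.3 0 0 0 0.09 0.45" --pt "0.039 0.4 0 0 0 0.12 0.45" --pt "0.039 0.5 0.0278 0 0 0.15 0.45" --pt "0.0392 0.5987 0.0278 0 0.0005 0.1775 0.45" --pt "0.0392 0.5987 0.0278 0 0.0005 0.1775 0.45" --pt "0.0392 0.5987 0.0278 0 0.0005 0.1775 0.45" --pt "0.0392 0.5987 0.0278 0 0.0005 0.1775 0.45" --pt "0.0392 0.5987 0.0278 0 0.0005 0.1775 0.45"

```text
clock: 19.65
position: [0.4767, 0.0627, 0.1184]
tool_rot: [-3.141, -0.001, 2.859]
force: [0.1, 0.5, -0.2]
grip_width: 0.0468
finger_force: 0.0
```

```bash
python3 shot.py G; python3 - <<'E'
from h import *
import cv2
G=cal("G");p=w2px(G,[[.412,.0828,.0027],[.5412,.0455,.0027],[.380,.153,.0113],[.438,.266,.004],[.518,.294,.004]])/.64
print(p.round(0).tolist())
E
```

```text
19.7 [0.47670978 0.06280052 0.11833788] [-3.14149938e+00 -5.80400860e-04  2.85856922e+00] [-0.34  0.47  0.11  2.08 -0.09  0.6   1.12]
[[404.0, 176.0], [405.0, 393.0], [522.0, 70.0], [755.0, 121.0], [815.0, 251.0]]
```

View pics/Gb.png

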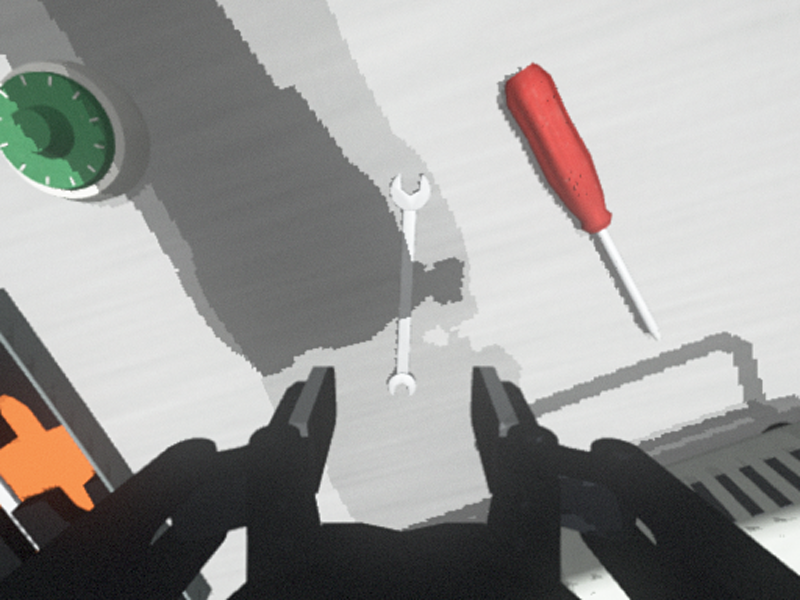

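View G: small spanner at (410,174)→(401,396) between the fingers; screwdriver butt (520,72), tip (657,338), unmoved.

```bash
python3 - <<'E'
from h import *
from workcell import *
G=cal("G");k=.64
w=lambda u,v,z:px2w(G,u*k,v*k,z)[:2]
a,b=w(410,173,.0027),w(401,397,.0027);m=(a+b)/2;an=np.arctan2(*(b-a)[::-1]);print(a,b,m,an,np.linalg.norm(b-a))
a2,b2=w(523,68,.0113),w(658,339,.0113);an2=np.arctan2(*(b2-a2)[::-1]);print("sd",a2,b2,an2,np.linalg.norm(b2-a2),b2-.123*(b2-a2)/np.linalg.norm(b2-a2))
s=observe();plan(s["position"],s["tool_rot"],(m[0],m[1],.0015,np.pi+an))
E
```

```text
[0.41162024 0.08624811] [0.54307675 0.04251862] [0.4773485  0.06438336] -0.3211386765730024 0.13853910466792094
sd [0.37926241 0.15371822] [0.54369885 0.20073638] 0.27850381796892315 0.1710264591773307 [0.4254383  0.16692153]
[-0.0005, 0.0034, 0.2337, -0.0, -0.0003, 0.0182]
```

Request:
play_rows --pt "-0.0005 0.0034 0.06 0 0 0.0182 0.45" --pt "-0.0005 0.0034 0.12 0 0 0.0182 0.45" --pt "-0.0005 0.0034 0.17 0 0 0.0182 0.45" --pt "-0.0005 0.0034 0.2 0 0 0.0182 0.45" --pt "-0.0005 0.0034 0.22 0 0 0.0182 0.45" --pt "-0.0005 0.0034 0.23 0 0 0.0182 0.45" --pt "-0.0005 0.0034 0.23 0 0 0.0182 0.45" --pt "-0.0005 0.0034 0.23 0 0 0.0182 0.45"

```text
clock: 20.5
position: [0.4776, 0.0657, 0.0038]
tool_rot: [3.141, -0.0, 2.822]
force: [-0.3, -0.2, 0.1]
grip_width: 0.0471
finger_force: 0.0
```

```bash
python3 - <<'E'
from h import *
from workcell import *
s=observe();print(s["position"],s["tool_rot"]);plan(s["position"],s["tool_rot"],(.4773,.0644,.0015,np.pi-.321))
E
```

```text
[0.47755459 0.06572932 0.00383548] [ 3.14112354e+00 -3.52309529e-05  2.82236225e+00]
[-0.0004, -0.0027, 0.0047, 0.0002, -0.0, 0.0008]
```

Request:
play_rows --pt "0 -0.002 0.0045 0 0 0 0.45" --pt "0 -0.002 0.0045 0 0 0 0.7" --pt "0 -0.002 0.0045 0 0 0 0.8" --pt "0 -0.002 0.0045 0 0 0 0.9" --pt "0 -0.002 0.0045 0 0 0 1" --pt "0 -0.002 0.0045 0 0 0 1" --pt "0 -0.002 0.0045 0 0 0 1" --pt "0 -0.002 0.0045 0 0 0 1" --pt "0 -0.002 0.0045 0 0 0 1"

```text
clock: 21.4
position: [0.4769, 0.0649, 0.0012]
tool_rot: [3.141, -0.001, 2.823]
force: [-1.1, -0.3, 4.3]
grip_width: 0.0058
finger_force: 29.4
```

Request:
play_rows --pt "0 0 -0.04 0 0 0 1" --pt "0 0 -0.08 0 0 0 1" --pt "0 0 -0.12 0 0 0 1" --pt "0 0 -0.16 0 0 0 1" --pt "0 0 -0.16 0 0 0 1" --pt "0 0 -0.16 0 0 0 1"

```text
clock: 22.0
position: [0.4769, 0.065, 0.081]
tool_rot: [3.141, -0.0, 2.823]
force: [0.2, -0.2, -1.3]
grip_width: 0.0057
finger_force: 29.5
```

```bash
python3 - <<'E'
from h import *
from workcell import *
s=observe();print(s["position"],s["tool_rot"],s["grip_width"]);plan(s["position"],s["tool_rot"],(.5275,-.2799,.08,np.pi+.0925))
E
```

```text
[0.47695    0.06500886 0.08100381] [ 3.14115797e+00 -2.85721556e-04  2.82280672e+00] 0.005736592817642897
[-0.3122, -0.6234, 0.0016, 0.0002, -0.0001, -0.1964]
```

Request:
play_rows --pt "-0.04 -0.08 0 0 0 -0.03 1" --pt "-0.08 -0.16 0 0 0 -0.06 1" --pt "-0.12 -0.24 0 0 0 -0.09 1" --pt "-0.16 -0.32 0 0 0 -0.12 1" --pt "-0.2 -0.4 0 0 0 -0.15 1" --pt "-0.24 -0.48 0 0 0 -0.18 1" --pt "-0.28 -0.56 0 0 0 -0.1964 1" --pt "-0.3122 -0.6234 0 0.0002 0 -0.1964 1" --pt "-0.3122 -0.6234 0 0.0002 0 -0.1964 1" --pt "-0.3122 -0.6234 0 0.0002 0 -0.1964 1"

```text
clock: 23.0
position: [0.5266, -0.2802, 0.0794]
tool_rot: [3.14, -0.002, -3.051]
force: [-0.3, 1.4, -0.3]
grip_width: 0.006
finger_force: 29.5
```

Request:
play_rows --pt "0 0 0.04 0 0 0 1" --pt "0 0 0.08 0 0 0 1" --pt "0 0 0.09 0 0 0 1" --pt "0 0 0.09 0 0 0 1" --pt "0 0 0.09 0 0 0 1" --pt "0 0 0.09 0 0 0 1" --pt "0 0 0.09 0 0 0 1"

```text
clock: 23.7
position: [0.5277, -0.2802, 0.0366]
tool_rot: [-3.141, 0.0, -3.049]
force: [0.0, 0.1, -2.0]
grip_width: 0.0056
finger_force: 29.5
```

```bash
python3 - <<'E'
from h import *
from workcell import *
s=observe();print(s["position"],s["tool_rot"],s["grip_width"]);plan(s["position"],s["tool_rot"],(.5278,-.2799,.0065,np.pi+.0925))
E
```

```text
[ 0.52768289 -0.2801686   0.03659706] [-3.14102707e+00  1.48088411e-04 -3.04926027e+00] 0.005622611213030132
[-0.0003, 0.0005, 0.0602, -0.0003, 0.0001, -0.0001]
```

Request:
play_rows --pt "0 0.0005 0.01 0 0 0 1" --pt "0 0.0005 0.02 0 0 0 1" --pt "0 0.0005 0.03 0 0 0 1" --pt "0 0.0005 0.04 0 0 0 1" --pt "0 0.0005 0.05 0 0 0 1" --pt "0 0.0005 0.06 0 0 0 1" --pt "0 0.0005 0.061 0 0 0 1" --pt "0 0.0005 0.061 0 0 0 1"

```text
clock: 24.5
position: [0.5272, -0.2798, 0.0053]
tool_rot: [-3.142, -0.001, -3.049]
force: [-1.2, 0.6, 3.5]
grip_width: 0.006
finger_force: 30.0
```

```bash
python3 - <<'E'
from h import *
from workcell import *
s=observe();print(s["position"],s["tool_rot"],s["force"]);plan(s["position"],s["tool_rot"],(.5278,-.2799,.0060,np.pi+.0925),(.5278,-.2799,.13,np.pi+.0925),(.46,.12,.16,np.pi+.2785))
E
```

```text
[ 0.52721675 -0.27981873  0.00525929] [-3.14157820e+00 -9.60720566e-04 -3.04924343e+00] [-1.16536096  0.63129792  3.548014  ]
[-0.0011, -0.0003, -0.0015, -0.0, -0.0005, -0.0001]
[0.0, 0.0, -0.248, 0.0, 0.0, 0.0]
[0.0611, 0.8089, -0.06, 0.0, 0.0, -0.0888]
```

Request:
play_rows --pt "-0.001 0 0 0 0 0 0.9" --pt "-0.001 0 0 0 0 0 0.78" --pt "-0.001 0 0 0 0 0 0.75" --pt "-0.001 0 0 0 0 0 0.75" --pt "-0.001 0 -0.03 0 0 0 0.75" --pt "-0.001 0 -0.09 0 0 0 0.75" --pt "-0.001 0 -0.17 0 0 0 0.6" --pt "-0.001 0 -0.25 0 0 0 0.35" --pt "-0.001 0 -0.25 0 0 0 0.35"

```text
clock: 25.4
position: [0.5301, -0.281, 0.1366]
tool_rot: [-3.138, 0.006, -3.05]
force: [0.7, 0.1, -1.2]
grip_width: 0.0557
finger_force: 0.0
```

Request:
play_rows --pt "0.006 0.09 -0.06 0 0 -0.01 0.35" --pt "0.012 0.18 -0.06 0 0 -0.02 0.35" --pt "0.018 0.27 -0.06 0 0 -0.03 0.35" --pt "0.024 0.36 -0.06 0 0 -0.04 0.35" --pt "0.03 0.45 -0.06 0 0 -0.05 0.35" --pt "0.036 0.54 -0.06 0 0 -0.06 0.35" --pt "0.042 0.63 -0.06 0 0 -0.07 0.35" --pt "0.05 0.72 -0.06 0 0 -0.08 0.35" --pt "0.061 0.809 -0.06 0 0 -0.0888 0.35" --pt "0.061 0.809 -0.06 0 0 -0.0888 0.35"

```text
clock: 26.4
position: [0.459, 0.1259, 0.1613]
tool_rot: [3.14, 0.001, -2.855]
force: [0.6, -2.4, -0.6]
grip_width: 0.0555
finger_force: 0.0
```

```bash
python3 shot.py H; python3 - <<'E'
from h import *
from workcell import *
H=cal("H");im=cv2.imread("pics/H.png").astype(int)
m=(im[:,:,2]>im[:,:,1]+60)&(im[:,:,2]>im[:,:,0]+60)
n,l,st,ce=cv2.connectedComponentsWithStats(m.astype(np.uint8));i=1+st[1:,4].argmax();print(st[i])
ys,xs=np.nonzero(l==i);P=np.array([px2w(H,x,y,.0125)[:2] for x,y in zip(xs,ys)]);c=P.mean(0);w,v=np.linalg.eigh(np.cov((P-c).T));d=v[:,1]*np.sign(v[0,1])
t=(P-c)@d;print(c,np.degrees(np.arctan2(d[1],d[0])),c+d*t.min(),c+d*t.max(),"grip from butt",c+d*(t.min()+.049))
s=observe();plan(s["position"],s["tool_rot"],(.4254,.1669,.10,np.pi+.2785),(.4254,.1669,.003,np.pi+.2785))
E
```

```text
26.45 [0.45960791 0.12287262 0.1611249 ] [ 3.14095841e+00  8.55349643e-05 -2.85833349e+00] [-0.26  0.39 -0.15  2.05  0.09  0.71  1.38]
[ 294  111   23   90 1473]
[0.4193293  0.16487349] 17.31568118831717 [0.38052347 0.15277516] [0.46783114 0.17999469] grip from butt [0.42730275 0.16735933]
[0.0411, 0.1036, 0.1223, 0.0003, 0.0, 0.0023]
[0.0, -0.0, 0.194, 0.0, 0.0, 0.0]
```

Request:
play_rows --pt "0.02 0.05 0.05 0 0 0 0.35" --pt "0.0405 0.1036 0.1223 0 0 0 0.35" --pt "0.0405 0.1036 0.1223 0 0 0 0.35" --pt "0.0405 0.1036 0.2 0 0 0 0.35" --pt "0.0405 0.1036 0.27 0 0 0 0.35" --pt "0.0405 0.1036 0.31 0 0 0 0.35" --pt "0.0405 0.1036 0.316 0 0 0 0.35" --pt "0.0405 0.1036 0.316 0 0 0 0.35" --pt "0.0405 0.1036 0.316 0 0 0 0.35"

```text
clock: 27.35
position: [0.4273, 0.1643, 0.0037]
tool_rot: [3.141, 0.001, -2.864]
force: [-0.1, 0.3, 0.3]
grip_width: 0.0556
finger_force: 0.0
```

Request:
play_rows --pt "0 0 0 0 0 0 0.6" --pt "0 0 0 0 0 0 0.7" --pt "0 0 0 0 0 0 0.9" --pt "0 0 0 0 0 0 1" --pt "0 0 0 0 0 0 1" --pt "0 0 0 0 0 0 1"

```text
clock: 27.95
position: [0.427, 0.1645, 0.0032]
tool_rot: [3.141, 0.001, -2.863]
force: [-0.5, -1.8, 13.5]
grip_width: 0.0234
finger_force: 28.7
```

```bash
python3 - <<'E'
from h import *
from workcell import *
s=observe();print(s["position"],s["tool_rot"],s["grip_width"],s["force"],s["qpos"])
E
```

```text
[0.42695921 0.16454125 0.00317054] [ 3.14147918e+00  5.89115788e-04 -2.86335790e+00] 0.02340357235445219 [-0.46825186 -1.79549046 13.53410901] [-0.42986422  0.67398583 -0.08812895  2.16776189  0.18345073  0.3059666
  1.17516397]
```

Request:
play_rows --pt "0 0 -0.04 0 0 0 1" --pt "0 0 -0.08 0 0 0 1" --pt "0 0 -0.12 0 0 0 1" --pt "0 0 -0.16 0 0 0 1" --pt "0 0 -0.2 0 0 0 1" --pt "0 0 -0.2 0 0 0 1" --pt "0 0 -0.2 0 0 0 1"

```text
clock: 28.65
position: [0.4267, 0.1644, 0.1026]
tool_rot: [3.141, 0.0, -2.863]
force: [0.1, -0.4, -1.0]
grip_width: 0.0229
finger_force: 30.1
```

```bash
python3 - <<'E'
from h import *
from workcell import *
s=observe();print(s["position"],s["tool_rot"],s["grip_width"],s["force"]);plan(s["position"],s["tool_rot"],(.5187,-.1843,.10,np.pi+.0925))
E
```

```text
[0.42665269 0.16441523 0.10261703] [ 3.14142076e+00  2.33556478e-04 -2.86337967e+00] 0.022855912199783668 [ 0.12636392 -0.4345294  -0.97711568]
[0.0145, -0.7212, 0.0051, 0.0001, 0.0001, 0.0887]
```

Request:
play_rows --pt "0.0 -0.08 0 0 0 0.01 1" --pt "0.0 -0.16 0 0 0 0.02 1" --pt "0.0 -0.24 0 0 0 0.03 1" --pt "0.005 -0.32 0 0 0 0.04 1" --pt "0.005 -0.4 0 0 0 0.05 1" --pt "0.01 -0.48 0 0 0 0.06 1" --pt "0.0145 -0.56 0 0 0 0.07 1" --pt "0.0145 -0.64 0.005 0 0 0.08 1" --pt "0.0145 -0.7212 0.005 0 0 0.0887 1" --pt "0.0145 -0.7212 0.005 0 0 0.0887 1"

```text
clock: 29.65
position: [0.5184, -0.1898, 0.0986]
tool_rot: [-3.14, -0.002, -3.056]
force: [-0.5, 1.1, -1.2]
grip_width: 0.0231
finger_force: 30.1
```

Request:
play_rows --pt "0 0 0 0 0 0 1" --pt "0 0 0 0 0 0 1" --pt "0 0 0 0 0 0 1"

```text
clock: 29.95
position: [0.5184, -0.1831, 0.0996]
tool_rot: [3.141, -0.001, -3.047]
force: [0.3, 0.2, -0.7]
grip_width: 0.0231
finger_force: 30.1
```

```bash
python3 shot.py I; python3 - <<'E'
from h import *
from workcell import *
s=observe();plan(s["position"],s["tool_rot"],(.5187,-.1843,.04,np.pi+.0925),(.5187,-.1843,.007,np.pi+.0925))
E
```

```text
30.0 [ 0.51852531 -0.18321795  0.09971164] [ 3.14134559e+00 -1.06038521e-03 -3.04736212e+00] [ 0.31  0.58 -0.11  1.9   0.1   0.66  1.81]
[-0.0003, -0.0022, 0.1194, 0.0001, -0.0005, 0.0008]
[-0.0, -0.0, 0.066, 0.0, 0.0, 0.0]
```

View pics/Ib.png

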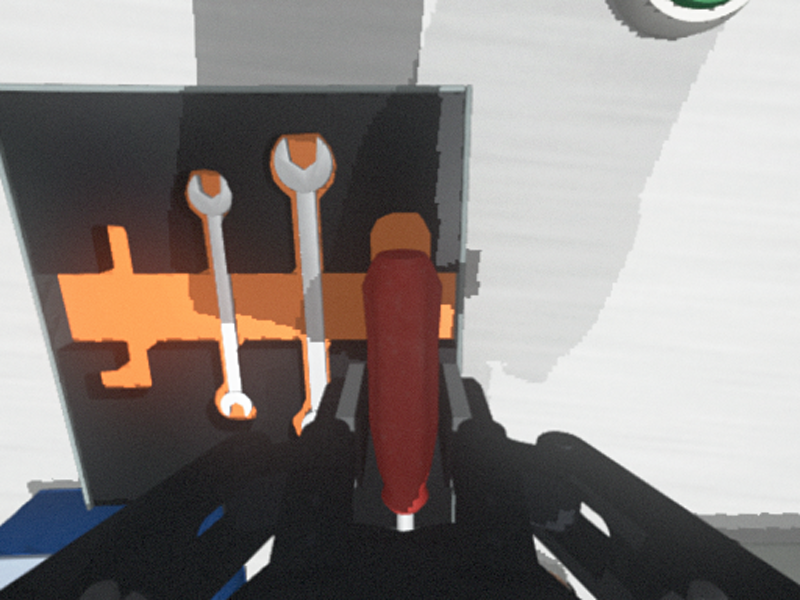

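View I: both spanners lie down in their cut-outs; the screwdriver handle (403,250–510) is over its own.

```bash
python3 - <<'E'
from h import *
I=cal("I");print(px2w(I,403*.64,250*.64,.109),px2w(I,403*.64,250*.64,.115))
E
```

```text
[ 0.46857367 -0.18748155  0.109     ] [ 0.46743459 -0.18759351  0.115     ]
```

Request:
play_rows --pt "0 -0.002 0.03 0 -0.0005 0.0008 1" --pt "0 -0.002 0.06 0 -0.0005 0.0008 1" --pt "0 -0.002 0.09 0 -0.0005 0.0008 1" --pt "0 -0.002 0.11 0 -0.0005 0.0008 1" --pt "0 -0.002 0.119 0 -0.0005 0.0008 1" --pt "0 -0.002 0.119 0 -0.0005 0.0008 1" --pt "0 -0.002 0.119 0 -0.0005 0.0008 1" --pt "0 -0.002 0.119 0 -0.0005 0.0008 1"

```text
clock: 30.8
position: [0.5189, -0.1853, 0.0409]
tool_rot: [-3.141, 0.001, -3.051]
force: [0.9, 0.3, -1.3]
grip_width: 0.0231
finger_force: 30.1
```

```bash
python3 - <<'E'
from h import *
from workcell import *
s=observe();print(s["position"],s["tool_rot"]);plan(s["position"],s["tool_rot"],(.5189,-.1843,.0075,np.pi+.0925))
E
```

```text
[ 0.51894019 -0.18534103  0.04092595] [-3.14121057e+00  1.04986096e-03 -3.05065888e+00]
[-0.0, 0.0021, 0.0669, -0.0002, 0.0005, -0.0007]
```

Screwdriver offset checks to about 1 mm; lowering with a 1 mm forward trim.

Request:
play_rows --pt "-0.001 0.002 0.01 0 0 -0.0005 1" --pt "-0.001 0.002 0.02 0 0 -0.0005 1" --pt "-0.001 0.002 0.03 0 0 -0.0005 1" --pt "-0.001 0.002 0.04 0 0 -0.0005 1" --pt "-0.001 0.002 0.05 0 0 -0.0005 1" --pt "-0.001 0.002 0.06 0 0 -0.0005 1" --pt "-0.001 0.002 0.067 0 0 -0.0005 1" --pt "-0.001 0.002 0.067 0 0 -0.0005 1" --pt "-0.001 0.002 0.067 0 0 -0.0005 1"

```text
clock: 31.7
position: [0.5191, -0.1842, 0.0069]
tool_rot: [-3.141, 0.0, -3.05]
force: [-0.8, 0.3, 6.1]
grip_width: 0.0233
finger_force: 30.5
```

```bash
python3 - <<'E'
from h import *
from workcell import *
s=observe();print(s["position"],s["tool_rot"],s["force"],s["moment"]);plan(s["position"],s["tool_rot"],(.5189,-.1843,.0075,np.pi+.0925),(.5189,-.1843,.15,np.pi+.0925),(.44,.21,.16,np.pi+.34))
E
```

```text
[ 0.51908286 -0.18422251  0.00692744] [-3.14148489e+00  3.06021881e-04 -3.04962055e+00] [-0.75971325  0.26163154  6.08960823] [0.19898002 0.34221225 0.03557234]
[0.0004, -0.0001, -0.0011, -0.0001, 0.0001, -0.0003]
[0.0, 0.0, -0.285, 0.0, 0.0, 0.0]
[0.0843, 0.7998, -0.02, 0.0, 0.0, -0.1182]
```

Request:
play_rows --pt "0 0 0 0 0 0 0.65" --pt "0 0 0 0 0 0 0.58" --pt "0 0 0 0 0 0 0.58" --pt "0 0 -0.02 0 0 0 0.58" --pt "0 0 -0.06 0 0 0 0.58" --pt "0 0 -0.12 0 0 0 0.55" --pt "0 0 -0.2 0 0 0 0.5" --pt "0 0 -0.285 0 0 0 0.45" --pt "0 0 -0.285 0 0 0 0.45"

```text
clock: 32.6
position: [0.5214, -0.1848, 0.1547]
tool_rot: [-3.139, 0.007, -3.05]
force: [0.1, -0.2, -0.4]
grip_width: 0.0468
finger_force: 0.0
```

Request:
play_rows --pt "0 0.09 0 0 0 -0.01 0.45" --pt "0 0.18 0 0 0 -0.02 0.45" --pt "0.01 0.27 0 0 0 -0.03 0.45" --pt "0.02 0.36 0 0 0 -0.04 0.45" --pt "0.03 0.45 -0.02 0 0 -0.05 0.45" --pt "0.05 0.54 -0.02 0 0 -0.07 0.45" --pt "0.07 0.63 -0.02 0 0 -0.09 0.45" --pt "0.0843 0.72 -0.02 0 0 -0.11 0.45" --pt "0.0843 0.8 -0.02 0 0 -0.1182 0.45" --pt "0.0843 0.8 -0.02 0 0 -0.1182 0.45"

```text
clock: 33.6
position: [0.4391, 0.2157, 0.1596]
tool_rot: [3.139, 0.001, -2.795]
force: [0.7, -1.0, 0.5]
grip_width: 0.047
finger_force: 0.0
```

Request:
play_rows --pt "0 0 0 0 0 0 0.45" --pt "0 0 0 0 0 0 0.45"

```text
clock: 33.8
position: [0.4404, 0.2093, 0.1593]
tool_rot: [-3.141, -0.0, -2.803]
force: [0.8, 0.3, 0.1]
grip_width: 0.0473
finger_force: 0.0
```

```bash
python3 shot.py J; python3 - <<'E'
from h import *
J=cal("J");im=cv2.imread("pics/J.png")
p=w2px(J,[[.438,.266,.004],[.518,.294,.004]]);print(p/.64)
g=im.max(2);x0,x1=int(p[:,0].min())-45,int(p[:,0].max())+45;y0,y1=int(p[:,1].min())-45,int(p[:,1].max())+45
x0=max(x0,0);y0=max(y0,0);m=(g[y0:y1,x0:x1]<75).astype(np.uint8)
n,l,st,ce=cv2.connectedComponentsWithStats(m);print((x0,y0));print(st[1:][st[1:,4]>60],ce[1:][st[1:,4]>60])
E
```

```text
33.85 [0.4404495  0.209149   0.15928411] [-3.14102619e+00 -4.22686298e-05 -2.80356399e+00] [-0.37  0.42 -0.24  2.02  0.15  0.73  1.2 ]
[[481.26218178 299.82936299]
 [475.41015728 408.25914343]]
(259, 146)
[[  43   44   51  116 2474]] [[ 69.16208569 127.34680679]]
```

View pics/Jb.png

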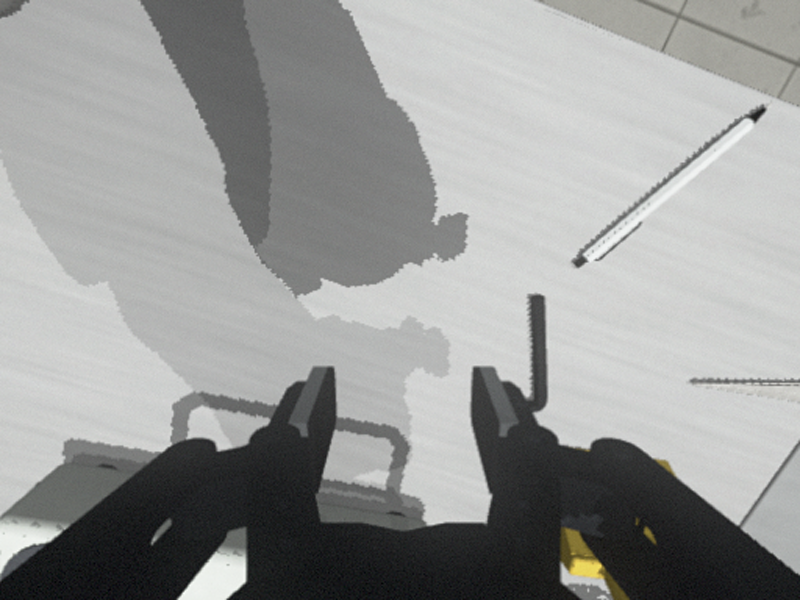

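View J: the hex key has been knocked aside; its free end is now at (538,296) and its bend at (541,410).

```bash
python3 - <<'E'
from h import *
from workcell import *
J=cal("J");im=cv2.imread("pics/J.png");g=im.max(2)
for y in range(186,266,6): print(y,g[y,330:358].tolist())
w=lambda u,v:px2w(J,u*.64,v*.64,.0043)[:2]
a,b=w(538.5,295),w(540,410);d=(b-a)/np.linalg.norm(b-a);print(a,b,np.linalg.norm(b-a),np.degrees(np.arctan2(d[1],d[0])),a+.042*d)
E
```

```text
186 [212, 209, 211, 209, 211, 213, 212, 211, 212, 215, 213, 215, 213, 213, 214, 215, 210, 212, 213, 210, 213, 214, 215, 213, 216, 214, 215, 214]
192 [207, 208, 211, 211, 209, 210, 213, 197, 151, 100, 72, 77, 72, 76, 75, 77, 78, 81, 133, 189, 207, 208, 210, 211, 209, 208, 213, 210]
198 [220, 214, 216, 214, 218, 217, 204, 166, 154, 135, 80, 73, 72, 80, 74, 76, 80, 75, 110, 176, 212, 212, 210, 213, 216, 213, 209, 214]
204 [212, 211, 212, 208, 209, 212, 210, 200, 157, 105, 79, 72, 70, 72, 75, 75, 75, 73, 107, 174, 212, 214, 209, 213, 213, 209, 210, 212]
210 [213, 213, 213, 212, 211, 211, 209, 206, 194, 146, 87, 68, 71, 75, 79, 78, 73, 70, 89, 164, 211, 212, 211, 211, 209, 211, 207, 211]
216 [209, 209, 208, 211, 212, 211, 210, 198, 183, 170, 134, 77, 68, 73, 74, 78, 78, 74, 83, 155, 209, 212, 207, 207, 207, 207, 209, 207]
222 [210, 210, 209, 210, 207, 211, 211, 211, 194, 156, 98, 67, 64, 69, 78, 83, 75, 82, 83, 157, 214, 217, 211, 213, 218, 213, 211, 216]
228 [213, 214, 211, 212, 215, 213, 214, 212, 202, 162, 113, 69, 66, 74, 71, 78, 79, 77, 80, 125, 188, 212, 212, 211, 210, 211, 211, 211
[... 214 characters left out ...]
 76, 75, 72, 69, 102, 165, 211, 211, 210, 214, 211, 208, 210]
246 [175, 206, 209, 208, 207, 205, 207, 212, 206, 188, 137, 88, 58, 62, 69, 70, 72, 69, 70, 95, 160, 207, 204, 205, 203, 204, 208, 205]
252 [59, 62, 62, 65, 116, 181, 208, 214, 205, 161, 110, 92, 60, 59, 63, 71, 70, 70, 73, 79, 147, 204, 209, 207, 205, 206, 208, 207]
258 [63, 67, 65, 66, 62, 62, 66, 66, 61, 58, 59, 57, 57, 58, 62, 72, 70, 69, 76, 134, 199, 212, 210, 213, 209, 209, 210, 208]
264 [66, 59, 60, 60, 55, 58, 61, 50, 55, 55, 87, 142, 181, 188, 196, 205, 204, 204, 208, 204, 207, 208, 205, 209, 208, 205, 207, 210]
[0.42171007 0.30165308] [0.5031502  0.33972492] 0.08989971707292478 25.055269394490114 [0.45975786 0.31943975]
```

```bash
python3 - <<'E'
from h import *
from workcell import *
A=cal("A");w=lambda u,v,z:px2w(A,u*.64,v*.64,z)[:2].round(4)
print("sign near feet",w(626,362,0),w(737,341,0),"crown top",w(690,445,.115),w(800,435,.115))
s=observe();plan(s["position"],s["tool_rot"],(.4598,.319,.10,np.pi+.4373),(.4598,.319,.003,np.pi+.4373))
E
```

```text
sign near feet [0.5367 0.3534] [0.5139 0.4565] crown top [0.5516 0.3489] [0.5418 0.4273]
[-0.1094, 0.1945, 0.1185, -0.0003, -0.0, -0.0474]
[0.0, -0.0, 0.194, 0.0, 0.0, 0.0]
```

Request:
play_rows --pt "-0.05 0.1 0.03 0 0 -0.0474 0.45" --pt "-0.1094 0.1945 0.06 0 0 -0.0474 0.45" --pt "-0.1094 0.1945 0.1185 0 0 -0.0474 0.45" --pt "-0.1094 0.1945 0.18 0 0 -0.0474 0.45" --pt "-0.1094 0.1945 0.24 0 0 -0.0474 0.45" --pt "-0.1094 0.1945 0.29 0 0 -0.0474 0.45" --pt "-0.1094 0.1945 0.305 0 0 -0.0474 0.45" --pt "-0.1094 0.1945 0.305 0 0 -0.0474 0.45" --pt "-0.1094 0.1945 0.305 0 0 -0.0474 0.45"

```text
clock: 34.75
position: [0.4602, 0.3201, 0.0079]
tool_rot: [-3.142, 0.001, -2.704]
force: [-0.4, 0.1, 1.0]
grip_width: 0.0469
finger_force: 0.0
```

```bash
python3 - <<'E'
from h import *
from workcell import *
s=observe();print(s["position"],s["tool_rot"]);plan(s["position"],s["tool_rot"],(.4598,.319,.002,np.pi+.4373))
E
```

```text
[0.4602472  0.32005152 0.00787891] [-3.14155881e+00  1.35198539e-03 -2.70359886e+00]
[0.0017, -0.0015, 0.0118, -0.0, 0.0006, 0.0003]
```

Request:
play_rows --pt "0.001 -0.001 0.0115 0 0.0003 0 0.45" --pt "0.001 -0.001 0.0115 0 0.0003 0 0.6" --pt "0.001 -0.001 0.0115 0 0.0003 0 0.75" --pt "0.001 -0.001 0.0115 0 0.0003 0 0.9" --pt "0.001 -0.001 0.0115 0 0.0003 0 1" --pt "0.001 -0.001 0.0115 0 0.0003 0 1" --pt "0.001 -0.001 0.0115 0 0.0003 0 1" --pt "0.001 -0.001 0.0115 0 0.0003 0 1" --pt "0.001 -0.001 0.0115 0 0.0003 0 1"

```text
clock: 35.65
position: [0.4595, 0.3196, 0.0015]
tool_rot: [-3.141, 0.0, -2.703]
force: [-1.8, -0.0, 5.1]
grip_width: 0.0084
finger_force: 29.3
```

Request:
play_rows --pt "0 0 -0.04 0 0 0 1" --pt "0 0 -0.08 0 0 0 1" --pt "0 0 -0.12 0 0 0 1" --pt "0 0 -0.16 0 0 0 1" --pt "0 0 -0.2 0 0 0 1" --pt "0 0 -0.2 0 0 0 1"

```text
clock: 36.25
position: [0.4603, 0.3202, 0.1035]
tool_rot: [3.141, 0.003, -2.703]
force: [0.3, 0.2, 0.2]
grip_width: 0.0084
finger_force: 29.5
```

```bash
python3 - <<'E'
from h import *
from workcell import *
s=observe();print(s["position"],s["tool_rot"],s["grip_width"],s["force"]);plan(s["position"],s["tool_rot"],(.47,.0,.13,np.pi+.26),(.532,-.3277,.10,np.pi+.0925))
E
```

```text
[0.46033681 0.32020472 0.10348006] [ 3.14102319  0.00315291 -2.70303158] 0.008435168695769213 [0.33616967 0.1711903  0.24265435]
[0.2543, -0.588, -0.0542, 0.0004, 0.0015, 0.0853]
[0.0487, -0.6652, 0.06, 0.0, -0.0, 0.08]
```

Request:
play_rows --pt "0.03 -0.08 -0.05 0 0 0.01 1" --pt "0.07 -0.16 -0.054 0 0 0.02 1" --pt "0.1 -0.24 -0.054 0 0 0.03 1" --pt "0.14 -0.32 -0.054 0 0 0.04 1" --pt "0.17 -0.4 -0.054 0 0 0.05 1" --pt "0.21 -0.48 -0.054 0 0.001 0.06 1" --pt "0.2543 -0.588 -0.0542 0.0004 0.001 0.075 1" --pt "0.2543 -0.588 -0.0542 0.0004 0.001 0.0853 1" --pt "0.2543 -0.588 -0.0542 0.0004 0.001 0.0853 1" --pt "0.2543 -0.588 -0.0542 0.0004 0.001 0.0853 1"

```text
clock: 37.25
position: [0.4691, 0.0003, 0.1281]
tool_rot: [-3.141, -0.002, -2.88]
force: [-0.4, 0.3, -0.3]
grip_width: 0.0083
finger_force: 29.6
```

Request:
play_rows --pt "0.005 -0.08 0 0 0 0.01 1" --pt "0.01 -0.16 0 0 0 0.02 1" --pt "0.015 -0.24 0 0 0 0.03 1" --pt "0.02 -0.32 0 0 0 0.04 1" --pt "0.03 -0.4 0 0 0 0.05 1" --pt "0.04 -0.48 0 0 0 0.06 1" --pt "0.0487 -0.56 0.03 0 0 0.07 1" --pt "0.0487 -0.6652 0.06 0 0 0.08 1" --pt "0.0487 -0.6652 0.06 0 0 0.08 1" --pt "0.0487 -0.6652 0.06 0 0 0.08 1"

```text
clock: 38.25
position: [0.5316, -0.3276, 0.0976]
tool_rot: [-3.141, -0.003, -3.048]
force: [0.1, 0.6, -0.8]
grip_width: 0.0085
finger_force: 29.6
```

Request:
play_rows --pt "0 0 0.04 0 0 0 1" --pt "0 0 0.08 0 0 0 1" --pt "0 0 0.1 0 0 0 1" --pt "0 0 0.12 0 0 0 1" --pt "0 0 0.12 0 0 0 1" --pt "0 0 0.12 0 0 0 1" --pt "0 0 0.12 0 0 0 1"

```text
clock: 38.95
position: [0.5314, -0.3286, 0.0395]
tool_rot: [-3.139, -0.001, -3.049]
force: [-0.1, 0.2, -0.4]
grip_width: 0.0087
finger_force: 29.6
```

```bash
python3 - <<'E'
from h import *
from workcell import *
s=observe();print(s["position"],s["tool_rot"],s["grip_width"],s["force"]);plan(s["position"],s["tool_rot"],(.532,-.3277,.0062,np.pi+.0925))
E
```

```text
[ 0.53137349 -0.32861538  0.03951393] [-3.13941082e+00 -1.29978313e-03 -3.04897475e+00] 0.008696730681294533 [-0.0558706   0.19454886 -0.40836767]
[-0.0015, 0.0019, 0.0666, -0.001, -0.0006, 0.0001]
```

Request:
play_rows --pt "-0.0015 0.0019 0.01 -0.001 -0.0005 0 1" --pt "-0.0015 0.0019 0.02 -0.001 -0.0005 0 1" --pt "-0.0015 0.0019 0.03 -0.001 -0.0005 0 1" --pt "-0.0015 0.0019 0.04 -0.001 -0.0005 0 1" --pt "-0.0015 0.0019 0.05 -0.001 -0.0005 0 1" --pt "-0.0015 0.0019 0.06 -0.001 -0.0005 0 1" --pt "-0.0015 0.0019 0.0665 -0.001 -0.0005 0 1" --pt "-0.0015 0.0019 0.0665 -0.001 -0.0005 0 1" --pt "-0.0015 0.0019 0.0665 -0.001 -0.0005 0 1"

```text
clock: 39.85
position: [0.5315, -0.3275, 0.0055]
tool_rot: [3.141, -0.001, -3.049]
force: [-2.5, 1.4, 3.9]
grip_width: 0.0087
finger_force: 30.0
```

```bash
python3 - <<'E'
from h import *
from workcell import *
s=observe();print(s["position"],s["tool_rot"],s["grip_width"],s["force"],s["moment"])
E
```

```text
[ 0.53151731 -0.32752156  0.00552734] [ 3.14108306e+00 -1.22145565e-03 -3.04900070e+00] 0.008694221023035688 [-2.49690664  1.39997645  3.87235772] [ 0.30860534  0.42903889 -0.03942904]
```

Request:
play_rows --pt "0 0 0 0 0 0 0.85" --pt "0 0 0 0 0 0 0.75" --pt "0 0 0 0 0 0 0.75" --pt "0 0 -0.02 0 0 0 0.75" --pt "0 0 -0.1 0 0 0 0.7" --pt "0 0 -0.2 0 0 0 0.5" --pt "0.03 0.05 -0.3 0 0 0 0.3" --pt "0.07 0.12 -0.38 0 0 0 0" --pt "0.12 0.2 -0.42 0 0 0 0" --pt "0.14 0.25 -0.42 0 0 0 0"

```text
clock: 40.85
position: [0.4499, -0.209, 0.2186]
tool_rot: [-3.14, 0.002, -3.05]
force: [0.7, 1.6, 0.2]
grip_width: 0.0853
finger_force: 0.0
```

Request:
play_rows --pt "0 0 0 0 0 0 0" --pt "0 0 0 0 0 0 0" --pt "0 0 0 0 0 0 0"

```text
clock: 41.15
position: [0.4508, -0.2103, 0.2158]
tool_rot: [3.141, -0.001, -3.05]
force: [-0.1, 0.0, 0.4]
grip_width: 0.0855
finger_force: 0.0
```

```bash
python3 shot.py K
```

```text
41.2 [ 0.45078384 -0.21035035  0.21547373] [ 3.14116221e+00 -1.22178929e-03 -3.04983420e+00] [ 0.46  0.34 -0.18  1.94  0.08  0.87  1.9 ]
```

View pics/Kb.png

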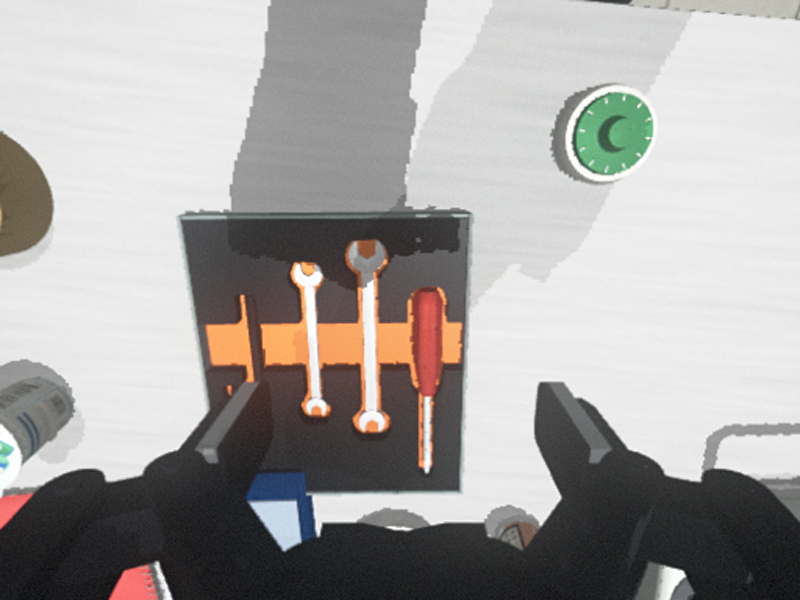

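View K: all four tools lie in their cut-outs (hex key 250,345; spanners 313,340 and 370,340; screwdriver 428,340). Back to the selector.

```bash
python3 - <<'E'
from h import *
from workcell import *
s=observe()
plan(s["position"],s["tool_rot"],(.57,-.07,.25,2.45),(.6922,.0707,.2,1.703),(.6922,.0707,.0925,1.703))
E
```

```text
[-0.2631, 0.2577, -0.0693, -0.0, -0.0006, 0.374]
[-0.0088, 0.3726, 0.1, 0.0, -0.0, 0.3567]
[0.0, -0.0, 0.215, 0.0, 0.0, 0.0]
```

Request:
play_rows --pt "-0.05 0.05 -0.03 0 0 0.05 0" --pt "-0.1 0.1 -0.07 0 0 0.1 0" --pt "-0.15 0.15 -0.07 0 0 0.15 0.2" --pt "-0.2 0.2 -0.07 0 0 0.2 0.5" --pt "-0.2631 0.2577 -0.0693 0 0 0.26 0.5" --pt "-0.2631 0.2577 -0.0693 0 0 0.32 0.5" --pt "-0.2631 0.2577 -0.0693 0 -0.0006 0.374 0.5" --pt "-0.2631 0.2577 -0.0693 0 -0.0006 0.374 0.5" --pt "-0.2631 0.2577 -0.0693 0 -0.0006 0.374 0.5"

```text
clock: 42.1
position: [0.5698, -0.0696, 0.2497]
tool_rot: [-3.141, -0.0, 2.454]
force: [0.3, -0.2, -0.1]
grip_width: 0.0426
finger_force: 0.0
```

Request:
play_rows --pt "0 0.06 0 0 0 0.06 0.5" --pt "0 0.12 0 0 0 0.12 0.5" --pt "0 0.18 0.02 0 0 0.18 0.5" --pt "0 0.24 0.04 0 0 0.24 0.5" --pt "-0.005 0.3 0.06 0 0 0.3 0.5" --pt "-0.0088 0.3726 0.1 0 0 0.3567 0.5" --pt "-0.0088 0.3726 0.1 0 0 0.3567 0.5" --pt "-0.0088 0.3726 0.1 0 0 0.3567 0.5" --pt "-0.0088 0.3726 0.1 0 0 0.3567 0.5"

```text
clock: 43.0
position: [0.6917, 0.0702, 0.2006]
tool_rot: [3.141, 0.0, 1.705]
force: [0.3, -0.9, -0.8]
grip_width: 0.0426
finger_force: 0.0
```

```bash
python3 - <<'E'
from h import *
from workcell import *
s=observe();print(s["position"],s["tool_rot"])
plan(s["position"],s["tool_rot"],(.6922,.0707,.0925,1.703))
E
```

```text
[0.69170504 0.07022756 0.20057794] [3.14133738e+00 3.81901326e-04 1.70480233e+00]
[0.0009, 0.0011, 0.2162, 0.0001, 0.0002, 0.0009]
```

Request:
play_rows --pt "0.0009 0.0011 0.06 0 0 0.0009 0.5" --pt "0.0009 0.0011 0.12 0 0 0.0009 0.5" --pt "0.0009 0.0011 0.16 0 0 0.0009 0.5" --pt "0.0009 0.0011 0.19 0 0 0.0009 0.5" --pt "0.0009 0.0011 0.212 0 0 0.0009 0.5" --pt "0.0009 0.0011 0.212 0 0 0.0009 0.5" --pt "0.0009 0.0011 0.212 0 0 0.0009 0.5"

```text
clock: 43.7
position: [0.6927, 0.0719, 0.0951]
tool_rot: [3.141, -0.0, 1.702]
force: [0.7, 0.1, -0.1]
grip_width: 0.0427
finger_force: 0.0
```

Request:
play_rows --pt "0 0 0 0 0 0 0.7" --pt "0 0 0 0 0 0 0.8" --pt "0 0 0 0 0 0 0.9" --pt "0 0 0 0 0 0 1" --pt "0 0 0 0 0 0 1" --pt "0 0 0 0 0 0 1"

```text
clock: 44.3
position: [0.692, 0.0721, 0.0951]
tool_rot: [-3.141, -0.0, 1.702]
force: [-7.3, -0.7, 9.4]
grip_width: 0.0142
finger_force: 31.0
```

```bash
python3 - <<'E'
from workcell import *
s=observe();print(s["position"],s["tool_rot"],s["force"],s["moment"],s["grip_width"])
E
```

```text
[0.69197965 0.07214094 0.09514612] [-3.14139095e+00 -1.05181788e-04  1.70197098e+00] [-7.34254348 -0.66574871  9.35506103] [-0.08498939  1.45576006  0.02391544] 0.014162584935523312
```

Request:
play_rows --pt "0 0 0 0 0 0.05 1" --pt "0 0 0 0 0 0.1 1" --pt "0 0 0 0 0 0.15 1" --pt "0 0 0 0 0 0.2 1" --pt "0 0 0 0 0 0.25 1" --pt "0 0 0 0 0 0.3 1" --pt "0 0 0 0 0 0.35 1" --pt "0 0 0 0 0 0.4 1" --pt "0 0 0 0 0 0.45 1" --pt "0 0 0 0 0 0.5 1"

```text
clock: 45.3
position: [0.6942, 0.0711, 0.0953]
tool_rot: [3.138, -0.003, 0.65]
force: [11.6, -5.6, -4.2]
grip_width: 0.0143
finger_force: 29.6
```

```bash
python3 - <<'E'
from workcell import *
s=observe();print(s["position"],s["tool_rot"],s["force"],s["moment"],s["grip_width"])
E
```

```text
[0.69423317 0.07111995 0.09527867] [ 3.13789519e+00 -3.13095399e-03  6.50059163e-01] [11.63243136 -5.57283464 -4.18309469] [-1.20941807 -2.51411572  0.17526754] 0.014347473620040394
```

Request:
play_rows --pt "0 0 0 0 0 0.05 1" --pt "0 0 0 0 0 0.1 1" --pt "0 0 0 0 0 0.15 1" --pt "0 0 0 0 0 0.2 1" --pt "0 0 0 0 0 0.25 1" --pt "0 0 0 0 0 0.3 1" --pt "0 0 0 0 0 0.35 1" --pt "0 0 0 0 0 0.4 1" --pt "0 0 0 0 0 0.45 1" --pt "0 0 0 0 0 0.5 1"

```text
clock: 46.3
position: [0.6945, 0.0686, 0.0953]
tool_rot: [3.14, -0.007, -0.399]
force: [14.0, -16.4, -5.8]
grip_width: 0.0144
finger_force: 29.5
```

Request:
play_rows --pt "0 0 0 0 0 0 1" --pt "0 0 0 0 0 0 1" --pt "0 0 0 0 0 0 0.8" --pt "0 0 0 0 0 0 0.6" --pt "0 0 0 0 0 0 0.45" --pt "0 0 0 0 0 0 0.45" --pt "0 0 -0.1 0 0 0 0.45" --pt "0 0 -0.2 0 0 0 0.3" --pt "0 0 -0.3 0 0 0 0" --pt "0 0 -0.4 0 0 0 0"

```text
clock: 47.3
position: [0.6918, 0.0723, 0.2964]
tool_rot: [-3.141, -0.0, -0.392]
force: [0.2, 0.4, 0.2]
grip_width: 0.0848
finger_force: 0.0
```

Request:
play_rows --pt "0 0 0 0 0 0 0" --pt "0 0 0 0 0 0 0" --pt "0 0 0 0 0 0 0"

```text
clock: 47.6
position: [0.6918, 0.0725, 0.2931]
tool_rot: [3.141, 0.001, -0.392]
force: [0.4, -0.1, 0.1]
grip_width: 0.0854
finger_force: 0.0
```

```bash
python3 shot.py L; python3 - <<'E'
from h import *
L=cal("L");a=cv2.imread("pics/L.png");g=a.min(2)
# pointer: bright pixels within 20 mm of knob axis at bar top
H,W=g.shape;P=[];Q=[]
O=np.array([.693,.0705])
x0,y0=w2px(L,[.693,.0705,.1]).astype(int)
for y in range(max(y0-60,0),min(y0+60,H)):
    for x in range(x0-60,x0+60):
        p=px2w(L,x,y,.11)[:2]
        if g[y,x]>140 and np.linalg.norm(p-O)<.025:P.append(p)
P=np.array(P);c=P.mean(0);w,v=np.linalg.eigh(np.cov((P-c).T));d=v[:,1];d*=np.sign(d@(c-O))
print(len(P),c,w,np.degrees(np.arctan2(d[1],d[0])),"expected",97.3-120)
m=((a[:,:,2]>150)&(a[:,:,1]<110)&(a[:,:,0]<120)).astype(np.uint8);n,l,st,ce=cv2.connectedComponentsWithStats(m)
for s_,k in zip(st[1:],ce[1:]):
    p=px2w(L,*k,.075)[:2]
    if np.linalg.norm(p-O)<.045:print("red",p,np.degrees(np.arctan2(*(p-O)[::-1])))
E
```

```text
47.65 [0.69172673 0.07241003 0.29288156] [ 3.14081919e+00  1.73495136e-03 -3.92343894e-01] [-0.59  0.7   0.74  1.34 -0.47  1.28 -1.8 ]
37 [0.70722577 0.06398367] [8.64394826e-07 1.85300433e-05] -22.39971975173653 expected -22.700000000000003
red [0.68575057 0.10695777] 101.24625535849478
```

Pointer at −22.4° against −22.7° expected, so it is exactly four clicks up. Next is the sign.

```bash
python3 - <<'E'
from h import *
from workcell import *
s=observe()
plan(s["position"],s["tool_rot"],(.56,.15,.33,.7),(.54,.33,.33,1.79))
E
```

```text
[-0.3029, -0.0426, -0.0737, -0.0001, 0.0009, -0.5216]
[0.2013, -0.3011, -0.0, 0.0, 0.0, -0.5204]
```

Request:
play_rows --pt "-0.05 0 -0.04 0 0 -0.06 0" --pt "-0.1 0 -0.0737 0 0 -0.12 0" --pt "-0.15 -0.02 -0.0737 0 0 -0.18 0" --pt "-0.2 -0.0426 -0.0737 0 0 -0.24 0" --pt "-0.25 -0.0426 -0.0737 0 0 -0.3 0" --pt "-0.3029 -0.0426 -0.0737 0 0 -0.36 0" --pt "-0.3029 -0.0426 -0.0737 0 0.0009 -0.42 0" --pt "-0.3029 -0.0426 -0.0737 0 0.0009 -0.48 0" --pt "-0.3029 -0.0426 -0.0737 0 0.0009 -0.5216 0" --pt "-0.3029 -0.0426 -0.0737 0 0.0009 -0.5216 0"

```text
clock: 48.65
position: [0.5601, 0.1497, 0.3302]
tool_rot: [3.141, -0.0, 0.702]
force: [0.9, 0.0, -0.6]
grip_width: 0.0853
finger_force: 0.0
```

Request:
play_rows --pt "0.04 -0.05 0 0 0 -0.06 0" --pt "0.08 -0.1 0 0 0 -0.12 0" --pt "0.12 -0.15 0 0 0 -0.18 0" --pt "0.15 -0.2 0 0 0 -0.24 0" --pt "0.18 -0.25 0 0 0 -0.3 0" --pt "0.2013 -0.3011 0 0 0 -0.36 0" --pt "0.2013 -0.3011 0 0 0 -0.42 0" --pt "0.2013 -0.3011 0 0 0 -0.48 0" --pt "0.2013 -0.3011 0 0 0 -0.5204 0" --pt "0.2013 -0.3011 0 0 0 -0.5204 0"

```text
clock: 49.65
position: [0.5403, 0.3296, 0.3302]
tool_rot: [3.141, 0.001, 1.789]
force: [-0.2, -0.4, -1.1]
grip_width: 0.0857
finger_force: 0.0
```

Request:
play_rows --pt "0 0 0 0 0 0 0" --pt "0 0 0 0 0 0 0" --pt "0 0 0 0 0 0 0"

```text
clock: 49.95
position: [0.5404, 0.3298, 0.3309]
tool_rot: [3.14, 0.0, 1.788]
force: [-0.4, 0.4, 0.4]
grip_width: 0.0853
finger_force: 0.0
```

```bash
python3 shot.py M; python3 - <<'E'
from h import *
M=cal("M");C=cal("C");D=cal("D")
p=w2px(M,[[.54,.40,.11],[.53,.35,0],[.52,.456,0]]);print(p)
x,y=w2px(M,[.54,.40,.06]).astype(int);x0=int(np.clip(x-65,0,382));y0=int(np.clip(y-75,0,234))
cr=cv2.imread("pics/M.png")[y0:y0+150,x0:x0+130];print("M crop",x0,y0)
o=np.zeros((600,800,3),np.uint8);o[:600,:520]=cv2.resize(cr,(520,600),interpolation=cv2.INTER_CUBIC)
c=cv2.imread("pics/C.png")[170:220,115:305];o[:150,520:]=0
c=cv2.resize(cv2.imread("pics/C.png")[170:225,120:213+47],(280,110),interpolation=cv2.INTER_CUBIC);o[:110,520:]=c
c=cv2.resize(cv2.imread("pics/C.png")[170:225,190:300],(280,140),interpolation=cv2.INTER_CUBIC);o[120:260,520:]=c
c=cv2.resize(cv2.imread("pics/D.png")[0:220,0:256],(280,241),interpolation=cv2.INTER_CUBIC);o[300:541,520:]=c
cv2.imwrite("pics/Mc.png",o)
E
```

```text
50.0 [0.54038996 0.32977934 0.33096011] [3.13984294e+00 2.16147186e-04 1.78855506e+00] [-0.8   0.46  0.24  1.46 -0.11  1.23 -0.33]
[[269.27584163 109.13537504]
 [253.60723658 137.70142542]
 [261.8774012   66.6171783 ]]
M crop 202 33
```

View pics/Mc.png

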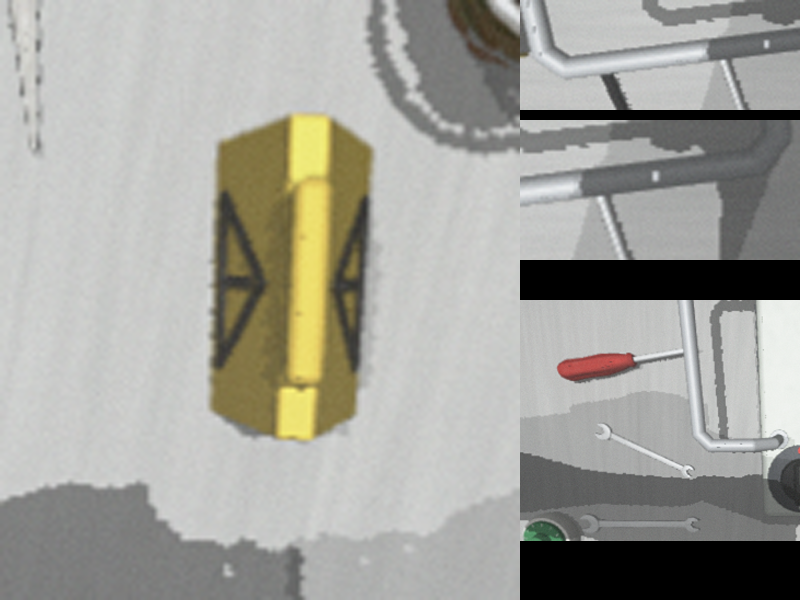

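The composite shows the sign's rib from (314,180) to (304,383), its crown ends at (311,113) and (296,440), and the rail's centre line in crops of C and D.

```bash
python3 - <<'E'
from h import *
M=cal("M");C=cal("C");D=cal("D")
m=lambda u,v,z:px2w(M,202+u/4,33+v/4,z)[:2]
an=lambda a,b:np.degrees(np.arctan2(*(b-a)[::-1]))
a,b=m(304,383,.115),m(314,180,.115);print("rib",a,b,(a+b)/2,an(a,b),np.linalg.norm(b-a))
a,b=m(296,440,.085),m(311,113,.085);print("crown",a,b,(a+b)/2,an(a,b),np.linalg.norm(b-a))
fl=[m(*p,0) for p in((210,410),(358,415),(218,145),(372,150))];print("feet",fl,np.mean(fl,0))
for p in((147.5,202.5),(243,191.8),(276.4,186.9)):print("rail C",px2w(C,*p,.15))
print("C bends",px2w(C,222*.64,319*.64,.15),px2w(C,458*.64,286*.64,.15))
for p in((151.5,3),(161.5,110)):print("rail D",px2w(D,*p,.15))
E
```

```text
rib [0.55533173 0.38006498] [0.54465443 0.43631178] [0.54999308 0.40818838] 100.74853363869927 0.057251268485270346
crown [0.55971742 0.35932522] [0.54091492 0.45730011] [0.55031617 0.40831266] 100.8636303266517 0.09976277974927192
feet [array([0.5306733 , 0.35374985]), array([0.58970174, 0.36461782]), array([0.5128534 , 0.45070715]), array([0.57016412, 0.46144807])] [0.55084814 0.40763072]
rail C [0.57410767 0.2576289  0.15      ]
rail C [0.58646576 0.15530581 0.15      ]
rail C [0.59200973 0.11995658 0.15      ]
C bends [0.5722063  0.26360159 0.15      ] [0.59629672 0.10247364 0.15      ]
rail D [0.5797055  0.21430161 0.15      ]
rail D [0.59068256 0.12527698 0.15      ]
```

```bash
python3 - <<'E'
from h import *
from workcell import *
s=observe()
plan(s["position"],s["tool_rot"],(.5502,.4083,.20,1.759),(.5502,.4083,.091,1.759))
E
```

```text
[0.1492, 0.0526, 0.262, 0.0008, 0.0001, 0.0141]
[0.0, -0.0, 0.218, 0.0, 0.0, 0.0]
```

Request:
play_rows --pt "0.08 0.03 0.05 0 0 0.014 0.3" --pt "0.1492 0.0526 0.1 0.0008 0 0.014 0.5" --pt "0.1492 0.0526 0.18 0.0008 0 0.014 0.5" --pt "0.1492 0.0526 0.262 0.0008 0 0.014 0.5" --pt "0.1492 0.0526 0.262 0.0008 0 0.014 0.5" --pt "0.1492 0.0526 0.262 0.0008 0 0.014 0.5" --pt "0.1492 0.0526 0.262 0.0008 0 0.014 0.5"

```text
clock: 50.7
position: [0.5512, 0.4087, 0.2027]
tool_rot: [3.139, -0.001, 1.76]
force: [0.7, 0.1, -0.5]
grip_width: 0.0426
finger_force: 0.0
```

```bash
python3 - <<'E'
from h import *
from workcell import *
s=observe();print(s["position"],s["tool_rot"])
plan(s["position"],s["tool_rot"],(.5502,.4083,.091,1.759),(.5502,.4083,.29,1.759),(.5838,.184,.29,1.6965),(.5838,.184,.169,1.6965))
E
```

```text
[0.55119404 0.40869778 0.20274006] [ 3.13859439e+00 -1.41298687e-03  1.75985922e+00]
[-0.0007, -0.0028, 0.2235, 0.0014, -0.0007, 0.0004]
[0.0, 0.0, -0.398, 0.0, 0.0, 0.0]
[-0.4533, -0.0179, -0.0, -0.0, -0.0, 0.0298]
[-0.0, -0.0, 0.242, 0.0, 0.0, 0.0]
```

Request:
play_rows --pt "0 -0.001 0.05 0.001 0 0 0.5" --pt "0 -0.001 0.1 0.001 0 0 0.5" --pt "0 -0.001 0.15 0.001 0 0 0.5" --pt "0 -0.001 0.19 0.001 0 0 0.5" --pt "0 -0.001 0.22 0.001 0 0 0.5" --pt "0 -0.001 0.22 0.001 0 0 0.5" --pt "0 -0.001 0.22 0.001 0 0 0.5"

```text
clock: 51.4
position: [0.5503, 0.4086, 0.0915]
tool_rot: [-3.141, -0.001, 1.76]
force: [-0.6, 0.0, 0.5]
grip_width: 0.0428
finger_force: 0.0
```

Request:
play_rows --pt "0 0 0 0 0 0 0.65" --pt "0 0 0 0 0 0 0.75" --pt "0 0 0 0 0 0 0.85" --pt "0 0 0 0 0 0 1" --pt "0 0 0 0 0 0 1" --pt "0 0 0 0 0 0 1" --newtons 30

```text
clock: 52.0
position: [0.5497, 0.4084, 0.0907]
tool_rot: [-3.14, -0.0, 1.761]
force: [-1.7, -1.4, 7.2]
grip_width: 0.0115
finger_force: 32.3
```

```bash
python3 - <<'E'
from h import *
from workcell import *
s=observe();print(s["position"],s["tool_rot"],s["grip_width"],s["force"])
E
```

```text
[0.54974731 0.40837054 0.09068223] [-3.14002633e+00 -3.02349491e-04  1.76058370e+00] 0.011538884047896153 [-1.70168567 -1.39262914  7.1598609 ]
```

Held at 11.5 mm. Lift, move over the rail.

Request:
play_rows --pt "0 0 -0.05 0 0 0 1" --pt "0 0 -0.12 0 0 0 1" --pt "0 0 -0.2 0 0 0 1" --pt "0 0 -0.28 0 0 0 1" --pt "0 0 -0.36 0 0 0 1" --pt "0 0 -0.4 0 0 0 1" --pt "0 0 -0.4 0 0 0 1" --pt "0 0 -0.4 0 0 0 1"

```text
clock: 52.8
position: [0.5498, 0.4082, 0.2896]
tool_rot: [-3.139, 0.0, 1.761]
force: [-1.4, 0.1, -2.0]
grip_width: 0.0112
finger_force: 31.3
```

Request:
play_rows --pt "-0.06 0 0 0 0 0.01 1" --pt "-0.12 0 0 0 0 0.02 1" --pt "-0.18 -0.01 0 0 0 0.03 1" --pt "-0.25 -0.01 0 0 0 0.03 1" --pt "-0.32 -0.018 0 0 0 0.03 1" --pt "-0.39 -0.018 0 0 0 0.03 1" --pt "-0.453 -0.018 0 0 0 0.03 1" --pt "-0.453 -0.018 0 0 0 0.03 1" --pt "-0.453 -0.018 0 0 0 0.03 1" --pt "-0.453 -0.018 0 0 0 0.03 1"

```text
clock: 53.8
position: [0.5834, 0.1852, 0.2892]
tool_rot: [-3.138, 0.0, 1.699]
force: [-0.2, 0.2, -1.6]
grip_width: 0.0111
finger_force: 31.3
```

```bash
python3 - <<'E'
from h import *
from workcell import *
s=observe();print(s["position"],s["tool_rot"],s["grip_width"],s["force"])
plan(s["position"],s["tool_rot"],(.5838,.184,.20,1.6965),(.5838,.184,.169,1.6965))
E
```

```text
[0.58338951 0.18519438 0.28918816] [-3.13827282e+00  1.46154849e-04  1.69895596e+00] 0.01107648292445303 [-0.15209699  0.1720255  -1.60335676]
[-0.0024, 0.0011, 0.1784, -0.0016, 0.0001, 0.0012]
[-0.0, -0.0, 0.062, 0.0, 0.0, 0.0]
```

Request:
play_rows --pt "-0.002 0.001 0.04 -0.001 0 0.001 1" --pt "-0.002 0.001 0.08 -0.001 0 0.001 1" --pt "-0.002 0.001 0.12 -0.001 0 0.001 1" --pt "-0.002 0.001 0.15 -0.001 0 0.001 1" --pt "-0.002 0.001 0.178 -0.001 0 0.001 1" --pt "-0.002 0.001 0.19 -0.001 0 0.001 1" --pt "-0.002 0.001 0.2 -0.001 0 0.001 1" --pt "-0.002 0.001 0.21 -0.001 0 0.001 1" --pt "-0.002 0.001 0.21 -0.001 0 0.001 1"

```text
clock: 54.7
position: [0.5843, 0.1832, 0.1849]
tool_rot: [-3.142, 0.0, 1.696]
force: [0.7, 0.1, -0.0]
grip_width: 0.0114
finger_force: 31.2
```

```bash
python3 - <<'E'
from h import *
from workcell import *
s=observe();print(s["position"],s["tool_rot"],s["grip_width"],s["force"],s["moment"])
E
```

```text
[0.58425569 0.18323363 0.18486799] [-3.14151588e+00  2.47054278e-04  1.69572882e+00] 0.011385279604523737 [ 0.71566941  0.10260846 -0.00554695] [ 0.01598601 -0.01441338 -0.0085484 ]
```

Request:
play_rows --pt "0 0 0.007 0 0 0 1" --pt "0 0 0.014 0 0 0 1" --pt "0 0 0.02 0 0 0 1" --pt "0 0 0.026 0 0 0 1" --pt "0 0 0.026 0 0 0 1"

```text
clock: 55.2
position: [0.5838, 0.1832, 0.1716]
tool_rot: [-3.14, 0.0, 1.696]
force: [-3.7, -0.0, -1.9]
grip_width: 0.0116
finger_force: 31.3
```

```bash
python3 - <<'E'
from h import *
from workcell import *
s=observe();print(s["position"],s["tool_rot"],s["grip_width"],s["force"],s["moment"])
E
```

```text
[0.58375184 0.18316632 0.171612  ] [-3.14033536e+00  2.78774019e-04  1.69583736e+00] 0.01156606439006824 [-3.68343624 -0.03490785 -1.85575827] [-0.02555264  0.88976288  0.15471018]
```

Request:
play_rows --pt "0 -0.002 0.003 0 0 0 1" --pt "0 -0.002 0.006 0 0 0 1" --pt "0 -0.002 0.006 0 0 0 1" --pt "0 -0.002 0.006 0 0 0 1"

```text
clock: 55.6
position: [0.5832, 0.1831, 0.1691]
tool_rot: [-3.142, 0.0, 1.696]
force: [-4.4, 0.2, 0.5]
grip_width: 0.0113
finger_force: 31.8
```

```bash
python3 - <<'E'
from h import *
from workcell import *
s=observe();print(s["position"],s["tool_rot"],s["grip_width"],s["force"],s["moment"])
E
```

```text
[0.58322991 0.18308324 0.16908196] [-3.14151936e+00  2.30078801e-04  1.69593627e+00] 0.011328297702791005 [-4.35324357  0.15937897  0.47188339] [-0.00239959  0.94036972  0.33379419]
```

Request:
play_rows --pt "0 -0.0015 0.001 0 0 0 1" --pt "0 -0.0025 0.002 0 0 0 1" --pt "0 -0.0025 0.002 0 0 0 1" --pt "0 -0.0025 0.002 0 0 0 1"

```text
clock: 56.0
position: [0.583, 0.1831, 0.1689]
tool_rot: [3.139, -0.0, 1.696]
force: [-1.2, -0.3, 7.9]
grip_width: 0.0107
finger_force: 32.8
```

Request:
play_rows --pt "0 0 0 0 0 0 0.84" --pt "0 0 0 0 0 0 0.8" --pt "0 0 0 0 0 0 0.75" --pt "0 0 0 0 0 0 0.7" --pt "0 0 0 0 0 0 0.6" --pt "0 0 0 0 0 0 0.55" --pt "0 0 0 0 0 0 0.55"

```text
clock: 56.7
position: [0.5821, 0.1829, 0.1681]
tool_rot: [3.141, 0.0, 1.696]
force: [-0.3, 0.3, -0.3]
grip_width: 0.0383
finger_force: 0.0
```

Request:
play_rows --pt "0 0 -0.02 0 0 0 0.55" --pt "0 0 -0.06 0 0 0 0.55" --pt "0 0 -0.12 0 0 0 0.5" --pt "0 0 -0.2 0 0 0 0.5" --pt "0 0 -0.28 0 0 0 0.5" --pt "-0.05 0 -0.3 0 0 0 0.3" --pt "-0.12 0 -0.3 0 0 0 0" --pt "-0.2 0 -0.3 0 0 0 0" --pt "-0.2 0 -0.3 0 0 0 0" --pt "-0.2 0 -0.3 0 0 0 0"

```text
clock: 57.7
position: [0.5946, 0.083, 0.3189]
tool_rot: [3.141, 0.0, 1.694]
force: [-1.0, 0.7, -1.1]
grip_width: 0.0852
finger_force: 0.0
```

```bash
python3 shot.py N; python3 - <<'E'
from h import *
from workcell import *
N=cal("N");im=cv2.imread("pics/N.png").astype(int)
T=get_calibration("top");t=grab_frame("top")[:,:,::-1].astype(int);S=get_calibration("side");s_=grab_frame("side")[:,:,::-1].astype(int)
t0=cv2.imread("pics/top0.png").astype(int);s0=cv2.imread("pics/side0.png").astype(int)
def yel(a):
    m=((a[:,:,2]>90)&(a[:,:,1]>75)&(a[:,:,0]<.45*a[:,:,1])&(a[:,:,1]>.7*a[:,:,2])).astype(np.uint8)
    n,l,st,ce=cv2.connectedComponentsWithStats(m);i=1+st[1:,4].argmax();return st[i],ce[i]
for nm,c,a in(("wrist",N,im),("top",T,t),("side",S,s_)):
    st,ce=yel(a);print(nm,st,ce,px2w(c,*ce,.16),"expected rib px",w2px(c,[[.5825,.1835,.193],[.5825,.1835,.1]]).round(0).tolist())
for nm,c,a in(("top",T,t),("side",S,s_)):
    for n,p in(("jar",[.705,-.074,.1]),("ring",[.739,-.191,.024])):
        x,y=w2px(c,p).astype(int);b={"top":t0,"side":s0}[nm];print(nm,n,np.abs(a[y-10:y+10,x-10:x+10]-b[y-10:y+10,x-10:x+10]).mean().round(1))
E
```

```text
57.75 [0.59449208 0.08412542 0.31862596] [ 3.14106379e+00 -2.77081730e-04  1.69563013e+00] [-0.46  0.42  0.31  1.57 -0.14  1.17  0.01]
wrist [264  19   1   1   1] [264.  19.] [0.58269363 0.23147769 0.16      ] expected rib px [[257.0, 72.0], [257.0, 80.0]]
top [182 170  11  18 116] [187.43965517 178.43103448] [0.56760708 0.21668124 0.16      ] expected rib px [[197.0, 172.0], [201.0, 176.0]]
side [223 225  26  51 584] [233.79965753 248.35445205] [0.58438649 0.19937754 0.16      ] expected rib px [[234.0, 235.0], [235.0, 256.0]]
top jar 9.3
top ring 12.9
side jar 8.7
side ring 10.3
```

```bash
python3 - <<'E'
from h import *
from workcell import *
N=cal("N");im=cv2.imread("pics/N.png");h=cv2.cvtColor(im,cv2.COLOR_BGR2HSV)
m=cv2.inRange(h,(18,110,50),(36,255,255));n,l,st,ce=cv2.connectedComponentsWithStats(m);i=1+st[1:,4].argmax();print("wrist",st[i],ce[i])
c,(w_,hh),a=cv2.minAreaRect(np.argwhere(l==i)[:,::-1].astype(np.float32));print(c,w_,hh,a)
f=R.from_euler("z",1.6965);loc=np.array([[x,y,z] for x,y,z in[(-.0285,-.05,0),(.0285,-.05,0),(-.0285,.05,0),(.0285,.05,0),(0,-.05,.085),(0,.05,.085),(0,-.03,.115),(0,.03,.115)]])
# sign x across = toward sealer: y along rail dir (97.2deg)
W=R.from_euler("z",1.6965-np.pi/2).apply(loc)+[.5825,.183,.078];print("pred wrist",w2px(N,W).round(0).tolist())
S=get_calibration("side");s=grab_frame("side")[:,:,::-1].copy();print("pred side",w2px(S,W).round(0).tolist(),"blob 223..249 x 225..276")
s0=cv2.imread("pics/side0.png")
for n,p in(("jar",[.705,-.074,.06]),("ring",[.739,-.191,.02])):
    x,y=w2px(S,p).astype(int);t=cv2.cvtColor(s0,6)[y-14:y+14,x-14:x+14];g=cv2.cvtColor(s,6)[y-34:y+34,x-34:x+34]
    r=cv2.matchTemplate(g,t,cv2.TM_CCOEFF_NORMED);_,v,_,loc_=cv2.minMaxLoc(r);print(n,v,np.array(loc_)-20)
g=im.min(2);P=[]
O=np.array([.693,.0705]);x0,y0=w2px(N,[.693,.0705,.11]).astype(int);print("knob px",x0,y0)
for y in range(max(y0-50,0),min(y0+50,384)):
    for x in range(x0-50,min(x0+50,512)):
        p=px2w(N,x,y,.11)[:2]
        if g[y,x]>140 and np.linalg.norm(p-O)<.025:P.append(p)
P=np.array(P)
if len(P)>3:
    c=P.mean(0);w,v=np.linalg.eigh(np.cov((P-c).T));d=v[:,1];d*=np.sign(d@(c-O));print(len(P),"ptr",np.degrees(np.arctan2(d[1],d[0])))
E
```

```text
wrist [ 234   17   49  112 3853] [258.32234622  72.77290423]
(258.0, 72.5) 111.0 48.0 90.0
pred wrist [[236.0, 123.0], [280.0, 123.0], [233.0, 36.0], [281.0, 36.0], [258.0, 129.0], [257.0, 16.0], [258.0, 109.0], [257.0, 33.0]]
pred side [[244.0, 242.0], [222.0, 244.0], [250.0, 276.0], [227.0, 279.0], [232.0, 224.0], [237.0, 260.0], [232.0, 224.0], [236.0, 246.0]] blob 223..249 x 225..276
jar 0.9993736147880554 [0 0]
ring 0.9887397289276123 [0 0]
knob px 333 185
84 ptr -122.99803313709907
```

```bash
python3 - <<'E'
from h import *
N=cal("N");im=cv2.imread("pics/N.png");m=(im.min(2)>130).astype(np.uint8);O=np.array([.6925,.0705])
n,l,st,ce=cv2.connectedComponentsWithStats(m)
for i in range(1,n):
    p=px2w(N,*ce[i],.11)[:2]
    if np.linalg.norm(p-O)<.05 and 3<st[i,4]<400:
        ys,xs=np.nonzero(l==i);P=np.array([px2w(N,x,y,.11)[:2] for x,y in zip(xs,ys)]);w,v=np.linalg.eigh(np.cov((P-p).T));d=v[:,1]
        print(st[i],p-O,"elong",(w[1]/max(w[0],1e-9)).round(1),np.degrees(np.arctan2(d[1],d[0])).round(1))
E
```

```text
[338 156   6   5  24] [0.00265835 0.03616136] elong 1.4 -137.8
[347 165   6   5  25] [0.01570108 0.02639121] elong 1.3 178.1
[350 177   5   6  22] [0.02224377 0.01087503] elong 1.2 85.9
[336 198   5   5  20] [ 0.01003903 -0.01812946] elong 1.3 130.9
[323 202   5   4  19] [-0.00523289 -0.02435652] elong 1.6 165.3
```

```bash
python3 - <<'E'
from h import *
N=cal("N");g=cv2.imread("pics/N.png").min(2)
print(w2px(N,[[.6925,.0705,.11],[.7135,.0618,.11]]))
print(g[174:200:1,322:352])
E
```

```text
[[332.85539669 185.88391163]
 [347.72272867 194.29953784]]
[[ 59  57  54  57  58  64  70  72  67  66  67  66  70  70  68  68  67  64
   66  70  68  68  66  79  96  99  99  94  97  97]
 [ 61  61  58  61  59  57  62  62  65  67  70  66  65  59  69  70  65  67
   68  67  66  68  67  70  89  96  96  96  99  98]
 [ 65  64  56  59  56  57  57  58  62  63  70  63  67  70  69  66  70  66
   69  70  66  66  66  68  83  96  95  96  96 101]
 [ 68  70  68  62  61  58  57  56  62  55  62  63  64  67  67  70  65  65
   67  62  66  65  70  68  83  98  99  93 100 119]
 [ 65  70  63  70  66  61  60  60  60  60  51  60  64  65  64  66  63  69
   66  66  66  68  64  66  85  95  96  99 130 195]
 [ 68  68  73  63  69  67  64  61  59  61  57  56  57  61  62  64  62  65
   64  69  65  67  69  64  80  95  97 120 185 229]
 [ 67  65  62  63  64  67  66  67  66  64  58  57  49  59  56  61  65  69
   65  65  63  70  63  64  84  98  97 128 195 228]
 [ 66  64  63  63  63  69  72  67  66  66  65  60  56  57  59  55  56  63
   66  64  64  64  65  63  75  89  93 101 172 230]
 [ 61  63  65  61  67  63  66  66  69  64
[... 1509 characters left out ...]
 56  57  55  57  61  56
   57  72  98 139 194 230 226 213 166 111 125 173]
 [ 61  67  64  63  62  60  62  58  64  63  65  61  56  60  60  62  62  56
   62  53  56  75 105 158 205 201 145 117 160 192]
 [ 57  63  61  64  61  59  58  64  58  58  64  62  61  61  69  72  69  62
   60  59  54  57  58  87 119 123 116 158 192 200]
 [ 58  60  63  62  62  62  57  60  65  61  66  66  68  83  88  93  90  85
   70  59  63  61  55  65  82 107 157 198 202 201]
 [ 79  70  65  64  69  70  68  69  68  70  80  92  90  89 113 139 141 106
   90  80  74  63  70  81  96 139 184 204 202 203]
 [ 92  92  92  90  87  89  88  90  87  90  94  93  94 119 184 221 223 185
  130  93  88  88  92 105 137 184 201 205 201 202]]
```

The pointer runs along the predicted line for click 4, from (334,187) to (347,195). Handing in.

```bash
python3 -c "
from workcell import *
print(job_done())"
```

```text
the job is handed in; nothing more can be done
None
```

The job is done and handed in, at about 58 s of the 210 s limit: all four tools are down in their cut-outs, placed with the selector at the off stop, the selector is then exactly four clicks up, the warning sign hangs upright on the guard rail, and the jar and ring show no movement in the images.

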